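# Lock the oblong die into the sloping die stand

### The arm

A 7-joint arm with a two-finger parallel gripper is mounted at the origin on the work surface. World frame = base frame: x ahead of the robot, y to its left, z up, the work surface at z = 0. Lengths are in mm, angles in rad, forces in N, time in s.
With the tool pointing down it reaches from about 400 to 850 mm from the base axis. Payload 6.9 kg.
Tool frame: the origin (TCP) lies midway between the tips of the shut fingers; the grasp point (between the pads) lies env.grip_depth behind it (env.grip_depth is the distance from the TCP to the grasp point, in mm); z points along the fingers, y is the line along which they close (so a half turn about z gives the same grasp; the last joint's range is limited). The gripper opens to 85 mm and grips with 20 to 120 N. Pads are 22 mm wide; open, the fingers measure 114 mm over their backs; the gripper's body (76 mm by 85 mm) begins 54 mm behind the grasp point. The pads swing forward as they close: fully open they stand 13 mm farther back than shut.
Start: joints at [-1.075, 0.507, -0.238, 1.5, 0.126, 1.149, -0.155], TCP at [237.519, 578.097, 231.275] pointing down, gripper open.
Joint ranges: [-3.08, 3.08], [-0.24, 2.05], [-1.43, 1.35], [0, 2.5], [-1.52, 4.66], [0.17, 1.96], [-2.89, 2.89]. Speed limits (rad/s): [2.39, 2.39, 3.14, 3.14, 3.14, 3.14, 3.14].

### API

Orientations are given as a 3x3 rotation matrix whose columns are the frame's x, y, z axes.
In Python, from station import env gives the robot as it stands.
- The arm moves only by the shell command python3 -m inch 'ROWS' [FORCE]. ROWS is JSON, a list of rows, each a list of 7 numbers: the turn, a rotation vector about the tool's x, y, z in rad, then the shift along the tool's x, y, z in cm, then the opening, from 0 (shut) to 1 (fully open). In form: [[rx, ry, rz, dx, dy, dz, grip], ...]. A call has 1 to 8 rows; each row shifts and turns the commanded pose from where the row before left it, along the tool's axes as they then stand; what a row does not reach is not made up. A row lasts 1/8 s, in which the tool goes at most 62.5 mm and 10.7 degrees, less where a joint would pass 70% of its speed; a pose out of reach is approached as far as the arm can. A call is refused whole if a number of a shift passes 6.25 or a number of a turn 0.188, either way. A call with a gripper value outside its range is refused whole. The fingers move at their own pace and stop on an object; FORCE is the grip in N (left out, the last holds). Time passes only in rows, so rows that do not move let the fingers close. It gives the time, the measured TCP pose, the force, the opening and the grip force at its end, in the units of the state.
- env.observe(): the state, without advancing time (a new reading comes with each control period).
- env.snapshot(name): name is "scene" or "top" or "wrist"; returns a dict with "img" (420x560x3 uint8, red, green, blue), "range_z" (420x560 float32, mm along the optical axis (not along the pixel's ray), 0 where there is no reading), "fx", "fy", "cx", "cy" (pixels), "position" and "rotation" of the camera in the world. Camera axes: x right, y down, z forward; pixel columns grow to the right and rows downward; lengths in mm; the calibration is good to about 2 mm. A picture is of the moment at which its call begins.
- env.close_job(): hands the job in; it is judged then, once.
The state is a dict: "time_s": time; "joint_pos": joint angles; "qvel": joint speeds; "joint_efforts": joint torques, N m; "tcp_pos": TCP position; "tcp_rot": TCP orientation; "force": force on the tool from outside, world axes, zero at the start; "ft_torque": the same for the moment, N m; "width": finger opening in mm; "finger_force": force on a finger pad.
Only numpy, scipy, OpenCV 4.12 (cv2) and the standard library are available. Lean on these libraries where they do the work, as an engineer would, in place of code of your own. Each camera call takes 0.05 s, during which the arm holds its last target. There are 200 camera calls.

### The job

Pick the oblong die from the loose dies on the bench and drop it, pattern up, fully home into the pocket of the sloping die stand while its lever stands open. Then swing the lever fully shut across the die to lock it in and let go; leave the other two dies and the hammer where they are.

Things in the scene. Friction and masses are not known exactly. Their poses are not given: they have to be found in the camera images.
- die_oblong: Oblong aluminium die block, 40 (x) x 76 (y) x 48 (z) mm, about 0.4 kg, patterned face up; the same either way round. Origin at the centre of its underside, z up through the patterned face. It starts upright on the bench.
- die_square: Square aluminium die block, 60 x 60 x 48 mm, does not fit the pocket; a bystander. Origin at the centre of its underside.
- die_round: Round aluminium die, 64 mm diameter, 48 mm high, a bystander. Origin at the centre of its underside.
- hammer: Hammer, 260 mm long, lying on the bench, a bystander. Origin under its middle, x along the handle towards the head.
- deck: Sloping deck of the dark steel die stand, fixed to the bench, 130 (x, up the slope) x 210 (y, level) mm. Origin at the centre of its upper face; z is its normal, leaning 30 degrees from vertical towards the low front side. On it is a grey carriage 66 (x) x 116 (y) x 40 (z) mm with the die pocket in its top. A seated die's underside is at deck z = 10 mm, its top at 58 mm.
- pocket_mid (a point): Point at deck (0, 0, 40) mm, axes as the deck: the pocket mouth's centre when the carriage is central. Pocket: 43 (x) x 79 (y) mm, 30 mm deep, chamfered 2 mm, centred at deck x = 0. But the carriage is a stiff cross slide left anywhere within 6 mm either side of this point along y: that offset is not measured and must be felt or seen.
- lever_pivot (a point): Pivot of the locking lever, at deck (0, -85, 60) mm, axis along deck z; the top of a post of 20 mm diameter.
- lever_knob (a point): Point on the axis of the lever's round wooden knob (22 mm diameter, 40 mm tall, axis along deck z), 20 mm below its top, 90 mm from the pivot axis, at deck z = 88 mm. The knob stands on a flat steel bar 18 mm wide at deck z = 60 to 68 mm, which passes over a die only when that is fully home.
- lever (a joint): Angle of the locking lever: 0 shut (bar along deck +y across the pocket), growing as it swings towards the low front side of the deck, about 1.57 when it points down the slope; stop at 1.9. Stiff, stays where it is left (about 3 N at the knob).
Things that resemble listed ones, but are neither listed nor needed, are in the scene too. Leave any brown, green or orange look-alike of the die_oblong alone.

How it is judged:
By the outcome, as a careful person would: the job done as asked, in the order asked, and still so for the second after the job is handed in, with the robot touching nothing.
It also fails if it takes over 72 s, if anything falls off the work surface, if the arm or the gripper's body presses on something with over 40 N, if the wrist force passes 120 N, or if a joint passes its speed limit or range.

## Working session

There is one attempt and no reset: what is moved stays moved. The work goes in short steps, Python scripts to look and compute and a shell command to move; the robot and the scene stay as the last step left them, time stands still between calls to the robot, and variables do not carry over. Pictures are saved under pics/ and viewed, at most 10 in all, crops included, and the job is handed in when it is done.

```bash
ls; mkdir -p pics
python3 - <<'E'
from station import env
import cv2, numpy as np, pickle
s=env.observe(); print({k:np.round(v,3).tolist() for k,v in s.items()}, env.grip_depth)
for n in ["top","scene"]:
    c=env.snapshot(n); pickle.dump(c,open(f'pics/{n}0.pkl','wb'))
    cv2.imwrite(f'pics/{n}0.png',c['img'][:,:,::-1]); print(n,c['fx'],c['fy'],c['cx'],c['cy'],c['position'],c['rotation'],(c['range_z']>0).mean())
E
```

```text
pics
{'time_s': 0.0, 'joint_pos': [-1.076, 0.508, -0.237, 1.501, 0.126, 1.149, -0.155], 'qvel': [0.001, 0.001, 0.001, -0.001, 0.001, 0.0, -0.002], 'joint_efforts': [-0.001, -62.06, -2.187, -24.966, 0.013, 0.012, -0.0], 'tcp_pos': [237.379, 577.6, 230.413], 'tcp_rot': [[-0.925, 0.38, -0.001], [0.38, 0.925, -0.002], [-0.0, -0.002, -1.0]], 'force': [-0.101, 0.244, -0.433], 'ft_torque': [0.033, -0.034, -0.063], 'finger_force': 0.0, 'width': 85.705} 18.700000000000003
top 488.2516312488362 488.2516312488362 277.6157678624635 209.6658432842392 [ 312.56852542  -75.66236461 1119.06092465] [[ 2.66825164e-04 -9.83041953e-01  1.83380610e-01]
 [-9.99965135e-01  1.26821948e-03  8.25348334e-03]
 [-8.34608724e-03 -1.83376419e-01 -9.83007341e-01]] 0.9959311224489796
scene 534.3719336674434 534.3719336674434 281.82993382757394 207.9065495585648 [1189.72751193 -268.79637348  994.62792177] [[ 0.32482751  0.73871629 -0.5905805 ]
 [ 0.94561848 -0.26496933  0.18867155]
 [-0.01711097 -0.61974955 -0.7846131 ]] 0.9958035714285715
```

View pics/top0.png

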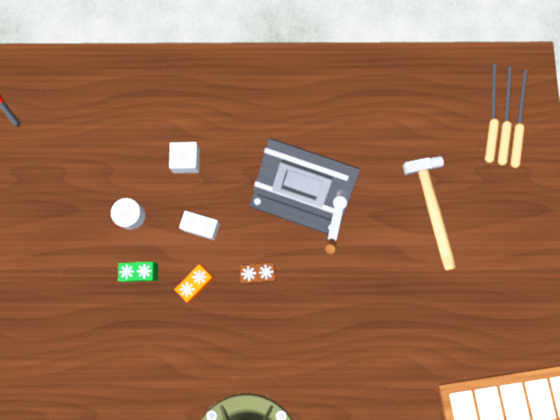

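View pics/scene0.png

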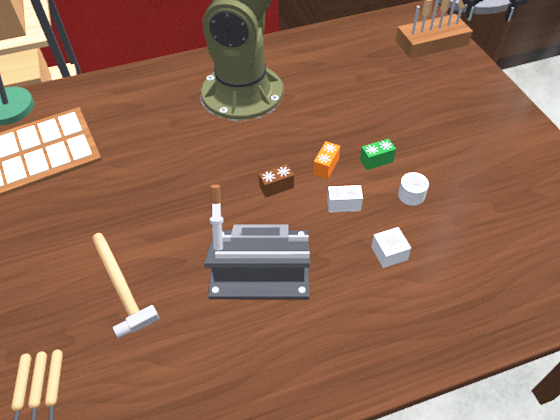

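The top view shows the oblong die at about (199,225), the stand at (305,187) with its low side towards the robot, and the lever open with its knob at (331,249). The square die is at (184,157) and the round one at (128,213). The scene view agrees.

```bash
cat > h.py <<'E'
import numpy as np, cv2
def cloud(c):
    z=c['range_z'].astype(float); v,u=np.mgrid[:z.shape[0],:z.shape[1]]
    p=np.dstack([(u-c['cx'])/c['fx']*z,(v-c['cy'])/c['fy']*z,z])
    return p@np.array(c['rotation']).T+np.array(c['position'])
def ray(c,uv,n,d):  # pixels cast onto plane n.p=d
    uv=np.atleast_2d(uv).astype(float); r=np.c_[(uv[:,0]-c['cx'])/c['fx'],(uv[:,1]-c['cy'])/c['fy'],np.ones(len(uv))]@np.array(c['rotation']).T
    o=np.array(c['position']); return o+r*((d-o@n)/(r@n))[:,None]
def rect(c,mask,n,d,e1,e2):
    k=max(cv2.findContours(mask.astype(np.uint8),cv2.RETR_EXTERNAL,cv2.CHAIN_APPROX_NONE)[0],key=cv2.contourArea)[:,0]
    P=ray(c,k,n,d); return cv2.minAreaRect(np.c_[P@e1,P@e2].astype(np.float32))
def plane(P):
    m=P.mean(0); n=np.linalg.svd(P-m,full_matrices=False)[2][2]; n*=np.sign(n[2]); return n,n@m,np.std((P-m)@n)
E
python3 - <<'E'
import pickle; from h import *
Z=np.array([0,0,1.]);X=np.array([1.,0,0]);Y=np.array([0,1.,0])
for nm,bx in [("top",(175,205,225,245)),("scene",(320,180,370,217))]:
    c=pickle.load(open(f'pics/{nm}0.pkl','rb')); P=cloud(c)
    m=np.zeros(P.shape[:2],bool); m[bx[1]:bx[3],bx[0]:bx[2]]=1; 
    t=m&(P[...,2]>40)&(P[...,2]<56); print(nm,t.sum(),'z',np.median(P[t][:,2]),rect(c,t,Z,48,X,Y))
c=pickle.load(open('pics/top0.pkl','rb')); P=cloud(c); im=c['img']
for r in (170,178,184,190,198,205): print(r,[tuple(np.round(P[r,u]).astype(int))+(int(im[r,u].mean()),) for u in range(262,352,6)])
E
```

```text
top 622 z 49.25973267968425 ((480.5466613769531, 109.99913787841797), (77.47698974609375, 40.382808685302734), 73.29216003417969)
scene 520 z 49.120580625674904 ((484.4933166503906, 109.56193542480469), (77.27999877929688, 48.002235412597656), 70.24684143066406)
170 [(np.int64(599), np.int64(-32), np.int64(66), 120), (np.int64(599), np.int64(-45), np.int64(65), 123), (np.int64(599), np.int64(-59), np.int64(67), 119), (np.int64(587), np.int64(-72), np.int64(109), 205), (np.int64(587), np.int64(-85), np.int64(109), 161), (np.int64(586), np.int64(-98), np.int64(114), 202), (np.int64(586), np.int64(-110), np.int64(115), 208), (np.int64(586), np.int64(-123), np.int64(114), 141), (np.int64(589), np.int64(-137), np.int64(102), 86), (np.int64(592), np.int64(-150), np.int64(91), 188), (np.int64(591), np.int64(-163), np.int64(95), 252), (np.int64(590), np.int64(-176), np.int64(97), 251), (np.int64(593), np.int64(-190), np.int64(88), 158), (np.int64(591), np.int64(-202), np.int64(94), 119), (np.int64(592), np.int64(-216), np.int64(91), 119)]
178 [(np.int64(584), np.int64(-32), np.int64(52), 118
[... 3150 characters left out ...]
(-44), np.int64(13), 116), (np.int64(529), np.int64(-58), np.int64(15), 117), (np.int64(530), np.int64(-72), np.int64(14), 118), (np.int64(529), np.int64(-86), np.int64(20), 100), (np.int64(526), np.int64(-99), np.int64(35), 106), (np.int64(525), np.int64(-113), np.int64(37), 117), (np.int64(525), np.int64(-126), np.int64(39), 115), (np.int64(525), np.int64(-140), np.int64(39), 188), (np.int64(516), np.int64(-150), np.int64(83), 224), (np.int64(515), np.int64(-162), np.int64(88), 230), (np.int64(522), np.int64(-179), np.int64(52), 138), (np.int64(509), np.int64(-185), np.int64(120), 246), (np.int64(508), np.int64(-197), np.int64(125), 251), (np.int64(521), np.int64(-218), np.int64(57), 189)]
```

```bash
cat > deck.py <<'E'
from h import *; import pickle
def fit(c,bb,ini=None):
    P=cloud(c); ok=(P[...,0]>bb[0])&(P[...,0]<bb[1])&(P[...,1]>bb[2])&(P[...,1]<bb[3])&(P[...,2]>8)
    n,d,_=plane(np.array([[587,-85,109],[548,-72,90],[530,-124,88],[567,-161,118.]])) if ini is None else (*ini,0)
    for t in (5,4,3,2,2): q=ok&(abs(P@n-d)<t); n,d,s=plane(P[q])
    return P,ok,q,n,d,s
E
python3 - <<'E'
from deck import *
for nm in ("top","scene"):
    c=pickle.load(open(f'pics/{nm}0.pkl','rb')); P,ok,q,n,d,s=fit(c,(430,680,-240,0))
    print(nm,q.sum(),n,d,s,'tilt',np.degrees(np.arccos(n[2])),'az',np.degrees(np.arctan2(n[1],n[0])))
    h=P@n-d; H=np.histogram(h[ok],np.arange(-50,75,2)); print([(int(a),int(b)) for a,b in zip(H[1],H[0]) if b>25])
    f=lambda P:P
    # nominal axes: x up-slope
    y=np.cross(n,[-n[0],-n[1],0]); y/=np.linalg.norm(y); x=np.cross(y,n); print('x',x,'y',y)
    for lab,lo,hi,dd in (("carriage",-3,3,d),("deck",-43,-37,d-40)):
        m=ok&(h>lo)&(h<hi); m=cv2.morphologyEx(m.astype(np.uint8),cv2.MORPH_OPEN,np.ones((2,2)))
        print(lab,rect(c,m,n,dd,x,y))
        Q=P[m>0]; print('   pct x',np.percentile(Q@x,[0.5,99.5]),'y',np.percentile(Q@y,[.5,99.5]))
    hh=ok&(h>8); Q=P[hh]; k=(h>38)&ok; 
    print('above: ', [(round(a),int(((h>a)&(h<a+4)&ok).sum()),np.round([np.median((P@x)[(h>a)&(h<a+4)&ok]),np.median((P@y)[(h>a)&(h<a+4)&ok])],1).tolist()) for a in range(8,74,4) if ((h>a)&(h<a+4)&ok).sum()>5])
E
```

```text
top 652 [-0.47076552  0.16775167  0.86616349] -193.63201025591218 1.0883483317601272 tilt 29.984172259018752 az 160.38708202123811
[(-50, 151), (-48, 181), (-46, 224), (-44, 443), (-42, 945), (-40, 899), (-38, 357), (-36, 116), (-34, 176), (-32, 428), (-30, 415), (-28, 182), (-26, 46), (-22, 35), (-20, 31), (-16, 32), (-14, 32), (-8, 27), (-6, 47), (-4, 131), (-2, 326), (0, 324), (2, 127), (24, 46), (26, 151), (28, 153), (30, 51)]
x [ 0.81591024 -0.29073987  0.49976074] y [0.33566396 0.9419818  0.        ]
carriage ((537.7694702148438, 74.28422546386719), (67.33845520019531, 115.89189147949219), 0.09336987137794495)
   pct x [493.90934215 571.31059455] y [ 15.95877814 131.83426848]
deck ((552.4063110351562, 69.9561538696289), (209.1134033203125, 101.24006652832031), 89.68433380126953)
   pct x [448.0305401  602.82160181] y [-38.53352925 174.35324749]
above:  [(20, 9, [521.0, -18.9]), (24, 197, [507.5, -15.3]), (28, 204, [512.0, -16.6]), (32, 9, [460.1, -20.8]), (40, 7, [457.2, -19.3]), (44, 7, [458.8, -23.7]), (48, 7, [458.9, -22.0]), (52, 6, [458.6, -19.3])]
scene 519 [-0.46892517  
[... 516 characters left out ...]
3291015625, 78.9553451538086), (114.68671417236328, 69.40336608886719), 89.89590454101562)
   pct x [420.48536889 577.68025102] y [-15.60613969 135.51818987]
deck ((560.1344604492188, 75.72434997558594), (208.11732482910156, 105.40361785888672), 89.90690612792969)
   pct x [453.62975514 608.39288857] y [-27.9428791  182.02352515]
above:  [(8, 14, [548.1, -9.3]), (12, 16, [547.3, -10.8]), (16, 15, [548.7, -10.7]), (20, 20, [551.1, -11.1]), (24, 92, [522.1, -16.3]), (28, 95, [510.3, -16.4]), (32, 17, [458.3, -23.3]), (36, 16, [459.6, -21.3]), (40, 18, [459.4, -24.0]), (44, 19, [458.7, -22.6]), (48, 14, [459.0, -20.5]), (52, 13, [460.6, -22.1]), (56, 9, [459.7, -21.9]), (60, 7, [462.3, -21.9])]
```

```bash
python3 -m inch '[[0,0,0.184,0,0,0,1],[0,0,0.184,0,0,0,1],[0,0,0.184,0,0,0,1],[0,0,0.184,0,0,0,1],[0,0,0.184,0,0,0,1],[0,0,0.184,0,0,0,1],[0,0,0.184,0,0,0,1],[0,0,0.184,0,0,0,1]]' && python3 -m inch '[[0,0,0,-3.78,3.68,0,1],[0,0,0,-3.78,3.68,0,1],[0,0,0,-3.78,3.68,0,1],[0,0,0,-3.78,3.68,0,1],[0,0,0,-3.78,3.68,0,1],[0,0,0,-3.78,3.68,0,1],[0,0,0,-3.78,3.68,0,1],[0,0,0,-3.78,3.68,0,1]]' && python3 -m inch '[[0,0,0,-3.78,3.68,0,1],[0,0,0,-3.78,3.68,0,1],[0,0,0,0,0,0,1],[0,0,0,0,0,0,1]]'
cat > look.py <<'E'
from station import env; from h import *; import pickle,sys
def look(name,cam="wrist"):
    c=env.snapshot(cam); pickle.dump(c,open(f'pics/{name}.pkl','wb')); cv2.imwrite(f'pics/{name}.png',c['img'][:,:,::-1]); return c,env.observe()
E
python3 - <<'E'
from look import *
c,s=look('w1'); print(s['time_s'],s['tcp_pos'],s['tcp_rot'],c['position'],c['rotation'],c['fx'])
P=cloud(c); m=(abs(P[...,2]-48)<8)&(np.hypot(P[...,0]-481,P[...,1]-110)<60)
print(m.sum(),np.median(P[m][:,2]))
if m.sum()>50: print(rect(c,m,np.array([0,0,1.]),48,np.array([1.,0,0]),np.array([0,1.,0])))
E
```

```text
time_s: 1.1
tcp_pos: [237.3, 577.8, 230.8]
tcp_rot: [[0.293, 0.956, -0.0], [0.956, -0.293, -0.001], [-0.001, -0.0, -1.0]]
force: [-0.5, 0.2, -0.2]
width: 85.5
finger_force: 0.0
time_s: 2.1
tcp_pos: [433.2, 202.4, 231.2]
tcp_rot: [[0.287, 0.958, -0.0], [0.958, -0.287, -0.0], [-0.0, -0.0, -1.0]]
force: [0.2, 0.6, -0.0]
width: 85.6
finger_force: 0.0
time_s: 2.6
tcp_pos: [481.2, 110.7, 230.9]
tcp_rot: [[0.287, 0.958, -0.001], [0.958, -0.287, 0.0], [-0.0, -0.001, -1.0]]
force: [0.4, 0.6, 0.5]
width: 85.5
finger_force: 0.0
2.65 [481.018281   111.44590411 230.97647198] [[ 2.85697170e-01  9.58319470e-01 -9.59067521e-04]
 [ 9.58319946e-01 -2.85696932e-01  3.79370851e-04]
 [ 8.95558245e-05 -1.02747871e-03 -9.99999468e-01]] [503.3789668  185.04718223 374.1230534 ] [[ 0.95791336 -0.27338315 -0.08754231]
 [-0.28705395 -0.91378549 -0.28739539]
 [-0.00142583  0.30042925 -0.95380304]] 365.30300225839153
3559 48.78504800122499
((482.3465576171875, 111.69355773925781), (75.81678771972656, 39.86349868774414), 73.43788146972656)
```

```bash
python3 -m inch '[[0,0,0,0.1,0.1,4,1],[0,0,0,0,0,4,1],[0,0,0,0,0,4,1],[0,0,0,0,0,4,1],[0,0,0,0,0,2.5,1],[0,0,0,0,0,1.5,1],[0,0,0,0,0,0,1],[0,0,0,0,0,0,0.3]]' 60 && python3 -m inch '[[0,0,0,0,0,0,0.1],[0,0,0,0,0,0,0],[0,0,0,0,0,0,0],[0,0,0,0,0,0,0],[0,0,0,0,0,0,0],[0,0,0,0,0,0,0]]' 60
```

```text
time_s: 3.65
tcp_pos: [483.3, 111.5, 32.1]
tcp_rot: [[0.286, 0.958, 0.001], [0.958, -0.286, 0.0], [0.001, 0.001, -1.0]]
force: [0.4, -0.1, 0.2]
width: 69.9
finger_force: 0.0
time_s: 4.4
tcp_pos: [483.3, 111.3, 32.3]
tcp_rot: [[0.287, 0.958, 0.001], [0.958, -0.287, 0.001], [0.001, 0.001, -1.0]]
force: [-1.6, 1.3, 7.2]
width: 38.7
finger_force: 60.3
```

Run:
```python
from look import *
c,s=look('w2')
```

```text
(no output)
```

View pics/w2.png

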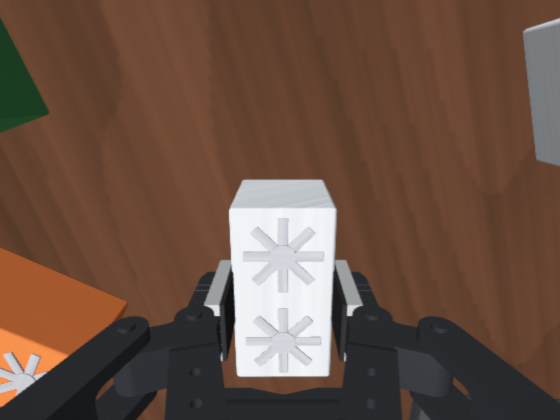

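The picture shows the die held squarely between both pads, spanning about (283,190)–(283,375). Next I lift it and measure it in the tool frame.

```bash
python3 -m inch '[[0,0,0,0,0,-1,0],[0,0,0,0,0,-3,0],[0,0,0,0,0,-4,0],[0,0,0,0,0,-4,0],[0,0,0,0,0,-4,0],[0,0,0,0,0,-4,0],[0,0,0,0,0,0,0],[0,0,0,0,0,0,0]]'
cat > hand.py <<'E'
from look import *
def hand(c,s):  # die top in tool frame: centre of patterned face
    R=np.array(s['tcp_rot']);p=np.array(s['tcp_pos']); T=(cloud(c)-p)@R
    m=(abs(T[...,1])<22)&(abs(T[...,0])<48)&(T[...,2]>-30)&(T[...,2]<-5)&(c['img'].mean(2)>120)
    z0=np.median(T[m][:,2]); m&=abs(T[...,2]-z0)<4
    n=R[:,2]; n_,d_,sd=plane(cloud(c)[m]); r=rect(c,m,n,n@p+z0,R[:,0],R[:,1])
    return z0,(r[0][0]-R[:,0]@p,r[0][1]-R[:,1]@p),r[1:],R.T@n_,np.percentile(T[m],[.5,99.5],0)
E
python3 - <<'E'
from hand import *
c,s=look('w3'); print(s['tcp_pos']); print(hand(c,s))
E
```

```text
time_s: 5.45
tcp_pos: [482.0, 110.9, 230.7]
tcp_rot: [[0.287, 0.958, -0.001], [0.958, -0.287, -0.0], [-0.001, -0.001, -1.0]]
force: [-0.2, -0.1, -4.3]
width: 38.9
finger_force: 61.7
[481.76495234 110.90526953 230.19063095]
(np.float64(-16.872055027078197), (np.float64(0.7182294434261394), np.float64(-0.30079125708016363)), ((39.46030807495117, 76.56178283691406), 89.93283081054688), array([ 3.30465479e-03,  4.66972450e-04, -9.99994431e-01]), array([[-37.68607832, -19.9133298 , -19.02483384],
       [ 37.52737147,  19.33669084, -13.82864497]]))
```

```bash
cat > plan.py <<'E'
import numpy as np
from scipy.spatial.transform import Rotation as Ro
from station import env
az=np.radians(-19.6)
X=np.array([np.cos(az)*np.cos(np.pi/6),np.sin(az)*np.cos(np.pi/6),.5]); Y=np.array([-np.sin(az),np.cos(az),0]); N=np.cross(X,Y)
D=np.c_[X,Y,N]; RT=np.c_[Y,X,-N]
n0=np.array([-0.47076552,0.16775167,0.86616349]);x0=np.array([0.81591024,-0.29073987,0.49976074]);y0=np.array([0.33566396,0.9419818,0])
C0=x0*537.8+y0*70.0+n0*-193.63   # deck point (0,0,40), top view
def go(deckpt,R=RT,C=C0):
    s=env.observe(); p=np.array(s['tcp_pos']);Rc=np.array(s['tcp_rot'])
    w=C+D@(np.array(deckpt)-[0,0,40]); rv=Ro.from_matrix(Rc.T@R).as_rotvec()
    print('now deck',np.round(D.T@(p-C)+[0,0,40],1),'target world',w.round(1),'rotvec',rv.round(4),'shift cm, target axes',(R.T@(w-p)/10).round(3),'cur axes',(Rc.T@(w-p)/10).round(3),'F deck',(D.T@np.array(s['force'])).round(1))
E
python3 -c "
from plan import *
print(C0); go([0,-70,170])"
```

```text
[ 553.44733191 -122.90293195  101.0560894 ]
now deck [-61.8 196.2 224.8] target world [ 468.7 -167.   213.6] rotvec [-0.5255 -0.0121  0.0503] shift cm, target axes [-26.621   6.184   5.481] cur axes [-26.998   6.729   1.675] F deck [-2.1 -0.4 -3.4]
```

```bash
python3 -m inch '[[-0.1752,-0.004,0.0168,0,0,0,0],[-0.1752,-0.004,0.0168,0,0,0,0],[-0.1752,-0.004,0.0168,0,0,0,0],[0,0,0,-4.44,1.03,0.91,0],[0,0,0,-4.44,1.03,0.91,0],[0,0,0,-4.44,1.03,0.91,0],[0,0,0,-4.44,1.03,0.91,0],[0,0,0,-4.44,1.03,0.91,0]]' && python3 -m inch '[[0,0,0,-4.44,1.03,0.91,0],[0,0,0,-4.44,1.03,0.91,0],[0,0,0,0,0,0,0],[0,0,0,0,0,0,0]]'
python3 - <<'E'
from look import *; from plan import go
c,s=look('w4'); go([0,-70,170])
E
```

```text
time_s: 6.5
tcp_pos: [468.8, -127.0, 214.4]
tcp_rot: [[0.339, 0.849, 0.405], [0.941, -0.298, -0.163], [-0.018, 0.436, -0.9]]
force: [0.0, 1.2, -4.0]
width: 38.4
finger_force: 62.2
time_s: 7.0
tcp_pos: [464.2, -211.8, 208.9]
tcp_rot: [[0.341, 0.849, 0.403], [0.94, -0.301, -0.162], [-0.016, 0.434, -0.901]]
force: [0.8, 0.3, -3.5]
width: 38.6
finger_force: 62.1
now deck [   7.3 -112.3  160.7] target world [ 468.7 -167.   213.6] rotvec [-0.0734  0.0162  0.0046] shift cm, target axes [ 4.231 -0.733 -0.931] cur axes [ 4.219 -0.782 -0.944] F deck [-1.7  0.4 -2.8]
```

View pics/w4.png

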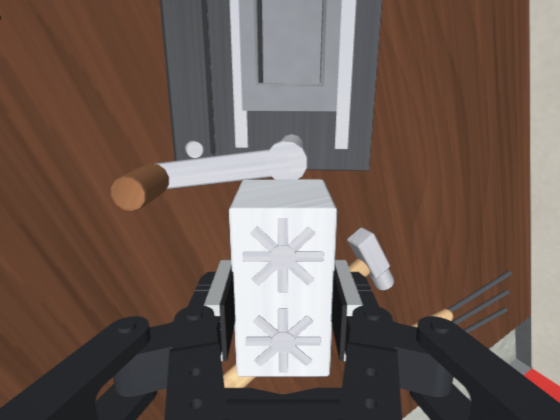

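The wrist view shows the pocket at the top centre (290,45), partly cropped, with the pivot at (290,160) and the knob at (140,188). I went one row too far, so I correct the pose to see the whole pocket.

```bash
python3 -m inch '[[-0.0367,0.0081,0.0023,0,0,0,0],[-0.0367,0.0081,0.0023,0,0,0,0],[0,0,0,2.1,-0.37,-0.46,0],[0,0,0,2.1,-0.37,-0.46,0],[0,0,0,0,0,0,0],[0,0,0,0,0,0,0]]'
python3 - <<'E'
from look import *; from plan import go
from deck import fit
c,s=look('w5'); go([0,-70,170])
E
```

```text
time_s: 7.8
tcp_pos: [469.8, -166.6, 214.5]
tcp_rot: [[0.332, 0.816, 0.474], [0.943, -0.287, -0.167], [-0.0, 0.502, -0.865]]
force: [-0.2, -0.0, -3.6]
width: 38.5
finger_force: 62.9
now deck [  1.3 -70.4 170.3] target world [ 468.7 -167.   213.6] rotvec [ 0.0026 -0.0004  0.001 ] shift cm, target axes [ 0.036 -0.127  0.031] cur axes [ 0.036 -0.127  0.03 ] F deck [-1.2  0.4 -2.9]
```

View pics/w5.png

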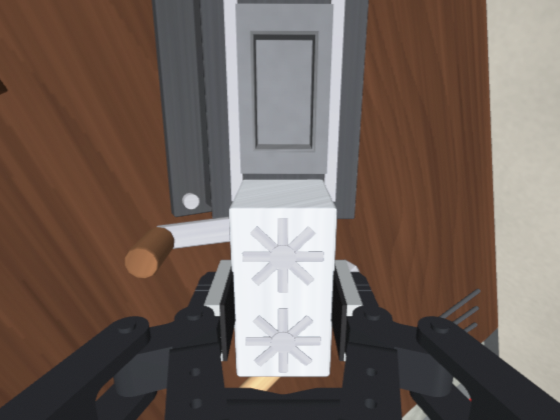

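The picture shows the whole carriage top, columns 238–330 and rows 5–173. The pocket is at columns 248–318, rows 33–152. Now I measure it in the tool frame.

Run:
```python
from hand import *; import plan
from deck import fit
from station import env
c=pickle.load(open('pics/w5.pkl','rb')); s=env.observe(); R=np.array(s['tcp_rot']);p=np.array(s['tcp_pos'])
print('die in hand',hand(c,s)[:3])
P=cloud(c); n,d=plan.N,plan.N@plan.C0
m=np.zeros(P.shape[:2],bool); m[0:178,232:336]=1
q=m.copy(); 
for t in (8,4,2.5,2): q=m&(abs(P@n-d)<t); n,d,sd=plane(P[q])
print(q.sum(),sd,'n',n,plan.N,'deck z of plane via C0',(d-n@plan.C0)+40)
print('tilt of tool vs plane (tool axes)',R.T@n)
n=plan.N; d=np.median(P[q]@n); h=P@n-d
e1,e2=plan.Y,plan.X
m1=m&(abs(h)<3); hole=m&(h<-6)&(h>-38)
hole=cv2.morphologyEx(hole.astype(np.uint8),cv2.MORPH_OPEN,np.ones((5,5)))
out=cv2.morphologyEx(m1.astype(np.uint8),cv2.MORPH_OPEN,np.ones((3,3)))
for lab,mm in (('carriage',out),('hole',hole)):
    r=rect(c,mm,n,d,e1,e2); print(lab,'Yc',r[0][0]-e1@plan.C0,'Xc',r[0][1]-e2@plan.C0,r[1:], 'rel tcp',r[0][0]-e1@p,r[0][1]-e2@p)
# brightness edges of the inner hole
g=c['img'].mean(2); print(g[90,236:334].round().astype(int).tolist()); print(g[20:170,283].round().astype(int).tolist())
U=ray(c,[[283,v] for v in range(20,170)],n,d)@e1-e1@p; V=ray(c,[[u,90] for u in range(236,334)],n,d)@e2-e2@p
print(U[[0,-1]],V[[0,-1]]); print('tcp z above plane',p@n-d)
print(h[20:170,283].round().astype(int).tolist()); print(h[90,236:334].round().astype(int).tolist())
```

```text
die in hand (np.float64(-16.454036516330707), (np.float64(1.7973126917510869), np.float64(-0.30471496059465153)), ((39.652835845947266, 76.49177551269531), 89.84626770019531))
8691 0.7531776586365861 n [-0.47104328  0.16762066  0.86603784] [-0.47102873  0.16772578  0.8660254 ] deck z of plane via C0 39.05005942745038
tilt of tool vs plane (tool axes) [ 3.07460902e-04  2.64126179e-03 -9.99996465e-01]
carriage Yc 7.603493171291689 Xc 1.4345600328009596 ((115.97945404052734, 66.00152587890625), 0.018779795616865158) rel tcp 77.96688642693113 0.16839591206007753
hole Yc 7.807922797756532 Xc 1.4071552476447096 ((76.68368530273438, 41.9927978515625), 0.017948562279343605) rel tcp 78.17131605339597 0.14099112690382753
[214, 204, 176, 158, 156, 155, 156, 156, 156, 156, 156, 156, 156, 156, 155, 146, 135, 128, 95, 69, 97, 136, 152, 154, 154, 155, 155, 155, 155, 155, 155, 155, 155, 155, 156, 156, 156, 156, 156, 156, 156, 156, 156, 155, 156, 154, 155, 155, 154, 154, 154, 154, 154, 154, 153, 153, 154, 153, 153, 153, 152, 152, 152, 151, 151, 152, 151, 151, 151, 151, 151, 151, 152, 150, 135, 95, 63
[... 1375 characters left out ...]
-30, -30, -29, -29, -29, -30, -30, -30, -30, -30, -30, -30, -28, -31, -30, -31, -30, -30, -29, -30, -30, -30, -31, -30, -30, -30, -29, -30, -30, -30, -29, -30, -30, -28, -22, -17, -10, -5, -1, -1, -1, -1, 1, -2, 0, 0, 0, 0, 0, 1, -2, -1, 1, 1, 275, 0, 0, 0, 275]
[-30, -29, -1, 1, -1, 0, 0, 0, 0, 0, -1, 1, 275, -1, 0, 0, -2, -2, -8, -20, -30, -30, -29, -30, -30, -30, -29, -29, -30, -31, -31, -30, -30, -30, -29, -30, -31, -30, -30, -30, -29, -28, -30, -31, -29, -30, -30, -31, -29, -31, -29, -30, -29, -30, -31, -30, -30, -31, -30, -30, -29, -30, -29, -30, -29, -31, -29, -32, -30, -30, -30, -31, -30, -31, -30, -22, -12, -3, 0, 0, -1, 2, 0, 1, 1, 0, -1, 0, -1, 0, 1, -1, 1, -1, -29, -29, -30, -30]
```

```bash
python3 -m inch '[[0,0,0,3.82,0.02,0,0],[0,0,0,3.82,0.03,0,0],[0,0,0,0,0,3,0],[0,0,0,0,0,3,0],[0,0,0,0,0,2.5,0],[0,0,0,0,0,0.5,0],[0,0,0,0,0,0,0],[0,0,0,0,0,0,0]]'; python3 -c "
from plan import *
go([1.4,6.2,40])"
```

```text
time_s: 8.85
tcp_pos: [505.6, -106.3, 174.5]
tcp_rot: [[0.33, 0.827, 0.456], [0.944, -0.296, -0.147], [0.013, 0.479, -0.878]]
force: [1.1, -0.3, -3.5]
width: 38.7
finger_force: 62.8
now deck [ -7.1  -0.4 128.9] target world [ 556.7 -117.5  101.8] rotvec [-0.0246 -0.0144 -0.0019] shift cm, target axes [0.661 0.855 8.89 ] cur axes [0.535 1.072 8.875] F deck [-0.7  0.1 -3.6]
```

```bash
python3 -c "
from plan import *
print(np.round(env.observe()['joint_pos'],3))"; python3 -m inch '[[-0.012,-0.007,-0.001,0,0,0,0],[-0.012,-0.007,-0.001,0,0,0,0],[0,0,0,0.32,0.4,0,0],[0,0,0,0.32,0.4,0,0],[0,0,0,0,0,0,0]]'; python3 -c "
from plan import *
print(np.round(env.observe()['joint_pos'],3))
go([1.8,6.0,90])"
```

```text
[-0.511  0.305  0.775  2.324 -1.032  0.177  0.833]
time_s: 9.48
tcp_pos: [515.2, -101.6, 178.7]
tcp_rot: [[0.333, 0.817, 0.471], [0.943, -0.288, -0.166], [0.0, 0.5, -0.866]]
force: [-0.5, -0.1, -2.8]
width: 38.8
finger_force: 62.9
[-0.643  0.351  0.93   2.32  -1.228  0.213  1.009]
now deck [  1.4   7.3 128.9] target world [ 533.4 -109.4  145.3] rotvec [-0.     -0.0014  0.0023] shift cm, target axes [-0.128  0.038  3.886] cur axes [-0.134  0.038  3.886] F deck [-1.8 -0.2 -2.2]
```

```bash
python3 -m inch '[[0,0,0,-0.13,0.04,0,0],[0,0,0,0,0,1,0],[0,0,0,0,0,1,0],[0,0,0,0,0,1,0],[0,0,0,0,0,0.9,0],[0,0,0,0,0,0,0]]'; python3 -c "
from plan import *
print(np.round(env.observe()['joint_pos'],3))
go([1.8,6.0,75])"
```

```text
time_s: 10.22
tcp_pos: [534.5, -110.1, 149.8]
tcp_rot: [[0.337, 0.82, 0.464], [0.942, -0.292, -0.166], [-0.001, 0.493, -0.87]]
force: [-0.5, -0.8, -2.9]
width: 38.8
finger_force: 62.8
[-0.461  0.401  0.734  2.308 -1.522  0.175  1.294]
now deck [ 5.3  5.7 93.3] target world [ 540.4 -111.9  132.3] rotvec [-0.0083  0.0012 -0.0006] shift cm, target axes [ 0.03  -0.347  1.83 ] cur axes [ 0.032 -0.331  1.833] F deck [-1.6 -0.9 -2.5]
```

```bash
cat > kin.py <<'E'
import numpy as np, itertools
from scipy.spatial.transform import Rotation as Ro
def frames(q,s,f,g):
    R=Ro.from_euler('z',f); out=[]
    for i,a in enumerate('zyzyzyz'):
        R=R*Ro.from_euler(a,s[i]*q[i]); out.append(R)
    return out, (R*Ro.from_euler('z',g))
E
python3 - <<'E'
from kin import *; from station import env
from scipy.optimize import least_squares
s=env.observe()
A=[([-1.076,.508,-.237,1.501,.126,1.149,-.155],[237.4,577.6,230.5],[[-.925,.38,-.001],[.38,.925,-.002],[0,-.002,-1]]),
([-.511,.305,.775,2.324,-1.032,.177,.833],[505.6,-106.3,174.5],[[.33,.827,.456],[.944,-.296,-.147],[.013,.479,-.878]]),
([-.643,.351,.93,2.32,-1.228,.213,1.009],[515.2,-101.6,178.7],[[.333,.817,.471],[.943,-.288,-.166],[0,.5,-.866]]),
(s['joint_pos'],s['tcp_pos'],s['tcp_rot'])]
best=[]
for sg in itertools.product([1,-1],repeat=7):
    if sg[1]<0: continue
    for f0 in np.arange(4)*np.pi/2:
      for g0 in np.arange(4)*np.pi/2:
        e=sum(np.linalg.norm(frames(q,sg,f0,g0)[1].as_matrix()-np.array(R))**2 for q,p,R in A)
        best.append((e,sg,f0,g0))
best.sort(key=lambda b:b[0]); print(best[:4])
e,sg,f0,g0=best[0]
r=least_squares(lambda v:np.concatenate([(frames(q,sg,*v)[1].as_matrix()-np.array(R)).ravel() for q,p,R in A]),[f0,g0]); print(r.x,r.cost)
E
```

```text
[(np.float64(4.672124219141064e-06), (-1, 1, -1, 1, -1, 1, -1), np.float64(0.0), np.float64(1.5707963267948966)), (np.float64(1.9498383634501044), (-1, 1, -1, 1, 1, 1, 1), np.float64(0.0), np.float64(1.5707963267948966)), (np.float64(2.1983691022200635), (-1, 1, -1, 1, 1, 1, 1), np.float64(1.5707963267948966), np.float64(3.141592653589793)), (np.float64(2.2182584170567257), (1, 1, -1, 1, -1, 1, -1), np.float64(1.5707963267948966), np.float64(1.5707963267948966))]
[-2.00225844e-04  1.57085559e+00] 2.0758651092287665e-06
```

```bash
cat >> kin.py <<'E'
SG=(-1,1,-1,1,-1,1,-1)
LO=np.array([-3.08,-.24,-1.43,0,-1.52,.17,-2.89]);HI=np.array([3.08,2.05,1.35,2.5,4.66,1.96,2.89])
def basis(q):
    F,T=frames(q,SG,0,np.pi/2); M=[f.as_matrix() for f in F]
    return np.c_[[0,0,1],M[0][:,0],M[2][:,0],M[2][:,2],M[3][:,0],M[3][:,2],M[5][:,0],M[5][:,2]],T.as_matrix()
def fk(q,L):
    B,T=basis(q); return B@L,T
E
python3 - <<'E'
from kin import *; from station import env; from plan import *
from scipy.optimize import least_squares
s=env.observe()
A=[([-1.076,.508,-.237,1.501,.126,1.149,-.155],[237.4,577.6,230.5]),([-.511,.305,.775,2.324,-1.032,.177,.833],[505.6,-106.3,174.5]),([-.643,.351,.93,2.32,-1.228,.213,1.009],[515.2,-101.6,178.7]),(s['joint_pos'],s['tcp_pos'])]
B=np.vstack([basis(q)[0] for q,p in A]); b=np.concatenate([p for q,p in A])
for lam in (1e-3,3e-2):
    L=np.linalg.lstsq(np.vstack([B,lam*np.eye(8)]),np.r_[b,np.zeros(8)],rcond=None)[0]; print(L.round(1),np.abs(B@L-b).max())
# iiwa-like: pure S-R-S
k=[0,3,5,7]; L=np.zeros(8); L[k]=np.linalg.lstsq(B[:,k],b,rcond=None)[0]; print(L.round(1),np.abs(B@L-b).max()); np.save('L.npy',L)
rng=np.random.default_rng(0)
def ik(p,R,q0):
    r=least_squares(lambda q:np.r_[(fk(q,L)[0]-p)/100,(fk(q,L)[1]-R).ravel()],q0,bounds=(LO,HI)); return r.cost,r.x
Rx=RT
for dp in ([1.8,6,130],[1.8,6,90],[1.8,6,42],[-90,-85,75],[0,5,75]):
    p=C0+D@(np.array(dp)-[0,0,40]); S=[]
    for _ in range(40):
        c,x=ik(p,Rx,rng.uniform(LO,HI)); 
        if c<1e-6: S.append(x)
    S=np.array(S); print(dp,len(S)); 
    if len(S): S=S[np.argsort(S[:,4])]; print(S[::max(1,len(S)//7)].round(2))
E
```

```text
[ 246.4  -29.1 -203.6  825.6   23.2  429.4  -55.3  635.9] 3.174313426215548
[ 35.1 -21.7 -50.4 653.1 -87.7 303.6 -62.9 352.8] 8.64718675922822
[313.2   0.    0.  532.6   0.  399.3   0.  373. ] 29.616689019332085
[1.8, 6, 130] 23
[[-0.59  0.31  0.86  2.32 -1.07  0.18  0.87]
 [-0.57  0.3   0.84  2.32 -1.05  0.17  0.85]
 [-0.57  0.3   0.84  2.32 -1.05  0.17  0.85]
 [ 0.24  0.22 -0.14  2.32  1.05  0.17 -1.24]
 [ 0.27  0.22 -0.18  2.32  1.07  0.18 -1.26]
 [ 0.55  0.25 -0.51  2.32  1.25  0.26 -1.43]
 [ 0.72  0.28 -0.73  2.32  1.32  0.33 -1.5 ]
 [ 0.96  0.38 -1.06  2.32  1.41  0.49 -1.58]]
[1.8, 6, 90] 32
[[ 0.77  0.43 -0.83  2.32  1.62  0.45 -1.77]
 [ 0.94  0.54 -1.1   2.32  1.62  0.63 -1.75]
 [ 1.02  0.67 -1.29  2.32  1.63  0.8  -1.74]
 [ 0.3   0.33 -0.21  2.32  1.65  0.18 -1.82]
 [ 0.29  0.33 -0.2   2.32  1.65  0.17 -1.82]
 [-0.43  0.4   0.71  2.32  4.64  0.17  1.43]
 [-0.43  0.4   0.71  2.32  4.64  0.17  1.43]
 [-0.6   0.48  0.97  2.32  4.66  0.32  1.39]]
[1.8, 6, 42] 25
[[ 0.9   0.7  -1.08  2.3   1.78  0.73 -1.85]
 [ 0.79  0.6  -0.89  2.3   1.81  0.58 -1.91]
 [ 0.72  0.56 -0.78  2.3   1.83  0.51 -1.94]
 [ 0.54  0.49 -0.52  2.3   1.92  0.36 -2.05]
 [ 0.43  0.47 -0.38  2.3   1.99  0.29 -2.14]
 [ 0.26  0.45 -0.16  2.3   2.17  0.2  -2.34]
 [-0.23  0.49  0.49  2.3   3.99  0.17  2.08]
 [-0.46  0.58  0.82  2.3   4.35  0.34  1.68]
 [-0.7   0.86  1.3   2.3   4.5   0.76  1.45]]
[-90, -85, 75] 0
[0, 5, 75] 26
[[ 1.    0.7  -1.25  2.32  1.68  0.81 -1.77]
 [ 0.86  0.54 -0.98  2.32  1.69  0.57 -1.81]
 [ 0.53  0.4  -0.49  2.32  1.75  0.3  -1.91]
 [ 0.36  0.37 -0.28  2.32  1.82  0.22 -1.98]
 [ 0.29  0.37 -0.19  2.32  1.86  0.18 -2.03]
 [-0.36  0.43  0.64  2.32  4.4   0.17  1.67]
 [-0.36  0.43  0.64  2.32  4.4   0.17  1.67]
 [-0.37  0.43  0.65  2.32  4.41  0.17  1.66]
 [-0.44  0.45  0.74  2.32  4.47  0.22  1.59]]
```

```bash
cat > rec.py <<'E'
from station import env; import json
s=env.observe(); open('log.txt','a').write(json.dumps([list(map(float,s['joint_pos'])),list(map(float,s['tcp_pos'])),[list(map(float,r)) for r in s['tcp_rot']]])+'\n'); print([round(float(v),3) for v in s['joint_pos']])
E
python3 rec.py; python3 -m inch '[[0,0,0,0,0,-1.5,0],[0,0,0,0,0,-1.5,0],[0,0,0,0,0,-2,0],[0,0,0,0,0,-2,0],[0,0,0,0,0,-2,0],[0,0,0,0,0,0,0]]'; python3 rec.py;  python3 -m inch '[[0.1,0,0,0,0,0,0],[0.1,0,0,0,0,0,0],[0.1,0,0,0,0,0,0],[0.1,0,0,0,0,0,0],[0.12,0,0,0,0,0,0],[0,0,0,0,0,0,0]]'; python3 rec.py
python3 -m inch '[[0,0,0,0,-2,0,0],[0,0,0,0,-2,-2,0],[0,0,0,0,0,-2,0],[0,0,0,0,0,0,0]]'; python3 rec.py
```

```text
[-0.461, 0.401, 0.734, 2.308, -1.522, 0.175, 1.294]
time_s: 10.98
tcp_pos: [492.7, -91.4, 228.1]
tcp_rot: [[0.329, 0.822, 0.465], [0.944, -0.287, -0.161], [0.001, 0.492, -0.871]]
force: [0.7, -0.8, -3.9]
width: 38.9
finger_force: 62.9
[-0.998, 0.323, 1.345, 2.281, -0.848, 0.368, 0.654]
time_s: 11.72
tcp_pos: [494.0, -97.0, 227.9]
tcp_rot: [[0.338, 0.941, -0.004], [0.941, -0.338, -0.001], [-0.003, -0.003, -1.0]]
force: [0.8, -1.2, -3.4]
width: 38.5
finger_force: 63.1
[-0.589, 0.561, 1.187, 1.826, -0.566, 1.153, 0.446]
time_s: 12.22
tcp_pos: [455.3, -81.9, 269.2]
tcp_rot: [[0.336, 0.942, 0.0], [0.942, -0.336, 0.001], [0.001, -0.0, -1.0]]
force: [0.2, 0.9, -3.0]
width: 38.5
finger_force: 63.2
[-0.72, 0.456, 1.273, 1.851, -0.472, 1.19, 0.368]
```

```bash
cat > sim.py <<'E'
from kin import *; import json
A=[json.loads(l)[:2] for l in open('log.txt')]+[([-1.076,.508,-.237,1.501,.126,1.149,-.155],[237.4,577.6,230.5]),([-.511,.305,.775,2.324,-1.032,.177,.833],[505.6,-106.3,174.5]),([-.643,.351,.93,2.32,-1.228,.213,1.009],[515.2,-101.6,178.7])]
B=np.vstack([basis(q)[0] for q,p in A]); b=np.concatenate([p for q,p in A])
L=np.linalg.lstsq(np.vstack([B,.02*np.eye(8)]),np.r_[b,.02*np.array([313,0,0,533,0,399,0,373])],rcond=None)[0]
def jac(q):
    p,R=fk(q,L); J=np.zeros((6,7))
    for i in range(7):
        e=np.zeros(7);e[i]=1e-5; a,Q=fk(q+e,L); J[:3,i]=(a-p)/1e-5/300; J[3:,i]=Ro.from_matrix(Q@R.T).as_rotvec()/1e-5
    return p,R,J
def run(q,rows,sub=4):
    q=np.array(q,float); p,R=fk(q,L); T=[]
    for r in rows:
        for k in range(sub):
            R=R@Ro.from_rotvec(np.array(r[:3])/sub).as_matrix(); p=p+R@np.array(r[3:6])*10/sub
            for _ in range(2):
                a,Q,J=jac(q); e=np.r_[(p-a)/300,Ro.from_matrix(R@Q.T).as_rotvec()]
                q=np.clip(q+J.T@np.linalg.solve(J@J.T+1e-4*np.eye(6),e),LO,HI)
        a,Q=fk(q,L); T.append((q.copy(),np.linalg.norm(p-a),np.linalg.norm(Ro.from_matrix(R@Q.T).as_rotvec())))
    return q,T
E
python3 - <<'E'
from sim import *
print(L.round(1),np.abs(B@L-b).max())
qs=[a[0] for a in A[:4]]
print('check retreat',run(qs[0],[[0,0,0,0,0,-1.8]]*5)[0].round(2),np.round(qs[1],2))
print('check untilt',run(qs[1],[[.104,0,0,0,0,0]]*5)[0].round(2),np.round(qs[2],2))
q=qs[3]
for nm,ax in (('y+',[0,.15,0]),('y-',[0,-.15,0]),('z+',[0,0,.15]),('z-',[0,0,-.15])):
    for n in (3,6,10):
        r=[ax+[0,0,0]]*n; back=[[-v for v in ax]+[0,0,0]]*n
        a,t=run(q,r); b2,_=run(a,back)
        if ax[1]: tl=[[-.105,0,0,0,0,0]]*5; rot=Ro.from_rotvec([0,ax[1]*n,0]).inv(); tl=[list(rot.apply([-.105,0,0]))+[0,0,0]]*5; a3,t3=run(a,tl); rot2=Ro.from_rotvec([-.525,0,0]).inv(); a4,t4=run(a3,[list(rot2.apply([0,-ax[1],0]))+[0,0,0]]*n)
        else: a4=a3=a;t4=t
        print(nm,n,a.round(2),t[-1][1:],'back',b2.round(2),'tilted',a4.round(2),np.round(t4[-1][1:],2))
E
```

```text
[263.7 -13.7  -3.  575.2  -1.9 387.3  -9.4 373. ] 26.77928328753211
check retreat [-1.05  0.31  1.35  2.31 -0.83  0.35  0.62] [-1.    0.32  1.35  2.28 -0.85  0.37  0.65]
check untilt [-0.6   0.58  1.23  1.81 -0.59  1.19  0.48] [-0.59  0.56  1.19  1.83 -0.57  1.15  0.45]
y+ 3 [-0.25  0.42  1.06  1.9  -0.78  1.36  0.77] (np.float64(0.00026048806472358626), np.float64(3.146130223275527e-07)) back [-0.72  0.45  1.26  1.85 -0.47  1.19  0.36] tilted [-0.39 -0.02  0.5   2.35  0.29  0.25 -0.25] [0.01 0.  ]
y+ 6 [ 0.19  0.58  0.87  1.94 -1.    1.7   1.15] (np.float64(0.000176542714262882), np.float64(3.56024471320323e-07)) back [-0.71  0.45  1.26  1.85 -0.46  1.19  0.36] tilted [-0.32 -0.05  0.47  2.46 -0.81  0.17  1.05] [60.1   0.16]
y+ 10 [ 0.61  0.87  0.48  1.96 -1.08  1.96  1.44] (np.float64(13.57147433261525), np.float64(0.03647799664337355)) back [-0.59  0.37  1.    1.87 -0.31  1.09  0.17] tilted [ 0.16  0.06  0.41  2.5  -1.52  0.51  2.89] [31.69  0.68]
y- 3 [-0.95  0.67  1.35  1.79 -0.22  1.19  0.09] (np.float64(3.9940462547747027), np.float64(0.008834979191638963)) back [-0.69  0.43  
[... 1231 characters left out ...]
 [5.3  0.01]
z- 3 [-0.66  0.39  1.14  1.85 -0.39  1.15  0.72] (np.float64(4.29859660752056e-06), np.float64(2.0205579222085088e-08)) back [-0.72  0.46  1.27  1.85 -0.47  1.19  0.37] tilted [-0.66  0.39  1.14  1.85 -0.39  1.15  0.72] [0. 0.]
z- 6 [-0.59  0.35  1.01  1.85 -0.33  1.12  1.1 ] (np.float64(3.1072403227478933e-06), np.float64(1.5853364994742285e-08)) back [-0.72  0.45  1.27  1.85 -0.47  1.19  0.37] tilted [-0.59  0.35  1.01  1.85 -0.33  1.12  1.1 ] [0. 0.]
z- 10 [-0.49  0.31  0.85  1.85 -0.26  1.1   1.62] (np.float64(1.8921092590253994e-06), np.float64(1.071465032390544e-08)) back [-0.72  0.45  1.27  1.85 -0.47  1.19  0.36] tilted [-0.49  0.31  0.85  1.85 -0.26  1.1   1.62] [0. 0.]
```

```bash
nproc
cat > search.py <<'E'
from sim import *; from plan import C0,D,RT
from multiprocessing import Pool
q0=A[3][0]
HV=C0+D@(np.array([1.8,6,150])-[0,0,40])
def goto(q,p1,R1,n=6):
    p,R=fk(q,L); rv=Ro.from_matrix(R.T@R1).as_rotvec()/n
    rows=[]; Rk=R
    for k in range(n): Rk=Rk@Ro.from_rotvec(rv).as_matrix(); rows.append(list(rv)+list(Rk.T@(p1-p)/10/n))
    return rows
def ev(seed):
    g=np.random.default_rng(seed); segs=[]; q=np.array(q0)
    for k in range(g.integers(1,4)):
        r=g.choice([-.15,-.08,0,.08,.15],3); t=g.choice([-4,-2,0,2,4],3); segs.append(list(map(float,r))+list(map(float,t)))
    try:
        for s in segs:
            for _ in range(5):
                q,T=run(q,[s],2)
                p,R=fk(q,L)
                if T[-1][1]>15 or p[2]<215 or p[2]>480 or np.hypot(*p[:2])<380 or R[2,2]>-.6: return None
        q1=q; q,T=run(q,goto(q,HV,RT,8),2); e=max(t[1] for t in T[-1:])
        q2,T2=run(q,[[0,0,0,0,0,1.2]]*9,2)
        m=min((q2-LO).min(),(HI-q2).min(),(q-LO)[4:6].min()); err=max(t[1]+100*t[2] for t in [T[-1]]+T2)
        return err-20*m+3*len(segs),err,segs,q.round(2).tolist(),q2.round(2).tolist()
    except Exception: return None
if __name__=='__main__':
    with Pool() as P: S=[r for r in P.imap_unordered(ev,range(1500)) if r]
    S.sort(key=lambda r:r[0]); print(len(S)); [print(r) for r in S[:6]]
E
OMP_NUM_THREADS=1 timeout 500 python3 search.py
```

```text
4
97
(np.float64(3.219409003447369), np.float64(0.007467539474533972), [[-0.08, 0.15, 0.15, 0.0, 0.0, 0.0], [-0.08, -0.15, 0.0, 2.0, -4.0, -4.0]], [0.79, 0.24, -0.76, 2.33, 1.19, 0.31, -1.35], [0.66, 0.52, -0.67, 2.31, 1.88, 0.43, -2.0])
(np.float64(82.37052089428737), np.float64(73.37052089428737), [[0.0, 0.15, 0.08, 0.0, 0.0, 0.0], [-0.08, -0.08, 0.15, 0.0, 4.0, 0.0], [0.08, 0.08, 0.08, 0.0, -2.0, 0.0]], [-0.9, 0.41, 1.28, 2.31, -1.19, 0.38, 0.97], [-0.43, 0.55, 0.79, 2.29, -1.52, 0.3, 1.64])
(np.float64(83.29925280107722), np.float64(77.29925280107722), [[-0.08, 0.15, -0.08, 0.0, 0.0, -4.0], [0.15, -0.15, 0.08, -2.0, 4.0, 4.0]], [-0.88, 0.4, 1.27, 2.32, -1.18, 0.36, 0.98], [-0.41, 0.53, 0.76, 2.29, -1.52, 0.3, 1.68])
(np.float64(88.20393712633197), np.float64(85.20393712633197), [[-0.08, 0.15, 0.15, -2.0, 2.0, 0.0]], [-0.85, 0.37, 1.2, 2.31, -1.13, 0.32, 0.91], [-0.25, 0.48, 0.53, 2.28, -1.52, 0.17, 1.84])
(np.float64(96.21019556224462), np.float64(93.21019556224462), [[-0.08, 0.15, 0.15, -2.0, 4.0, -2.0]], [-0.86, 0.37, 1.2, 2.3, -1.08, 0.32, 0.87], [-0.21, 0.47, 0.46, 2.28, -1.52, 0.17, 1.89])
(np.float64(99.24594159247522), np.float64(96.24594159247522), [[0.0, 0.15, 0.15, 4.0, 2.0, 2.0]], [-0.86, 0.39, 1.22, 2.33, -1.2, 0.33, 0.99], [-0.3, 0.5, 0.6, 2.3, -1.52, 0.22, 1.85])
```

```bash
python3 - <<'E'
from search import *
q=np.array(q0)
for s in ([-.04,.075,.075,0,0,0],[-.04,-.075,0,1,-2,-2]):
    q,T=run(q,[s]*10,2); p,R=fk(q,L); print(q.round(2),T[-1][1:],p.round(0),R[:,2].round(2), 'max dq/row',np.abs(np.diff([t[0] for t in T],axis=0)).max(0).round(2))
E
python3 -m inch '[[-0.04,0.075,0.075,0,0,0,0],[-0.04,0.075,0.075,0,0,0,0],[-0.04,0.075,0.075,0,0,0,0],[-0.04,0.075,0.075,0,0,0,0],[-0.04,0.075,0.075,0,0,0,0],[-0.04,0.075,0.075,0,0,0,0],[-0.04,0.075,0.075,0,0,0,0],[-0.04,0.075,0.075,0,0,0,0]]' && python3 -m inch '[[-0.04,0.075,0.075,0,0,0,0],[-0.04,0.075,0.075,0,0,0,0],[0,0,0,0,0,0,0]]'; python3 rec.py
```

```text
[-0.42  0.19  1.24  2.45 -1.47  0.91  0.8 ] (np.float64(0.00237621829088057), np.float64(1.0282366831354004e-05)) [459. -80. 265.] [ 0.7   0.25 -0.68] max dq/row [0.07 0.04 0.02 0.07 0.15 0.05 0.12]
[ 0.16  0.16 -1.04  1.66  0.53  1.58 -2.25] (np.float64(0.0046819774119867446), np.float64(1.685708966758417e-05)) [394. 153. 430.] [ 0.2  -0.37 -0.91] max dq/row [0.4  0.15 0.53 0.12 0.52 0.22 0.64]
time_s: 13.22
tcp_pos: [453.9, -82.2, 267.3]
tcp_rot: [[0.634, 0.53, 0.563], [0.477, -0.841, 0.255], [0.608, 0.107, -0.786]]
force: [1.2, 0.2, -3.3]
width: 38.5
finger_force: 63.1
time_s: 13.6
tcp_pos: [452.8, -81.9, 266.2]
tcp_rot: [[0.612, 0.387, 0.689], [0.307, -0.92, 0.244], [0.728, 0.062, -0.682]]
force: [-0.2, 0.4, -3.5]
width: 38.5
finger_force: 63.2
[-0.405, 0.16, 1.171, 2.451, -1.474, 0.846, 0.775]
```

Run:
```python
from search import *
q=np.array(json.loads(open('log.txt').readlines()[4])[0]); print(L.round(1))
q,T=run(q,[[-.02,-.0375,0,.5,-1,-1]]*20,3); Q=np.array([t[0] for t in T])
for a,b in zip(Q[1:],Q): print(a.round(2),np.abs(a-b).max().round(2))
q2,T=run(q,goto(q,HV,RT,20),2); print(q2.round(2),T[-1][1:],np.abs(np.diff([t[0] for t in T],axis=0)).max(0).round(2))
q2,T=run(q2,[[0,0,0,0,0,1.2]]*9,2);print(q2.round(2),T[-1][1:])
```

```text
[243.4 -21.1   1.8 586.5  -5.9 383.4  -8.  366. ]
[-0.6  -0.09  0.99  2.43 -1.23  0.4   0.32] 0.28
[-0.49 -0.13  0.78  2.41 -0.94  0.32 -0.03] 0.35
[-0.3  -0.15  0.54  2.38 -0.68  0.33 -0.34] 0.31
[-0.14 -0.16  0.33  2.35 -0.47  0.36 -0.6 ] 0.26
[-0.01 -0.18  0.16  2.32 -0.3   0.41 -0.81] 0.21
[ 0.09 -0.19  0.01  2.29 -0.18  0.47 -0.97] 0.17
[ 0.16 -0.2  -0.11  2.25 -0.08  0.54 -1.11] 0.14
[ 0.21 -0.21 -0.21  2.21 -0.01  0.61 -1.23] 0.12
[ 0.25 -0.21 -0.3   2.17  0.06  0.68 -1.34] 0.11
[ 0.27 -0.21 -0.39  2.12  0.11  0.76 -1.43] 0.1
[ 0.29 -0.2  -0.47  2.08  0.16  0.84 -1.52] 0.09
[ 0.31 -0.19 -0.55  2.03  0.2   0.92 -1.61] 0.08
[ 0.32 -0.16 -0.62  1.98  0.25  1.   -1.69] 0.08
[ 0.33 -0.13 -0.7   1.93  0.29  1.08 -1.77] 0.09
[ 0.32 -0.09 -0.78  1.88  0.33  1.17 -1.86] 0.09
[ 0.31 -0.04 -0.86  1.83  0.38  1.27 -1.95] 0.1
[ 0.28  0.02 -0.92  1.77  0.43  1.37 -2.04] 0.1
[ 0.23  0.08 -0.98  1.71  0.48  1.48 -2.14] 0.11
[ 0.16  0.15 -1.01  1.65  0.52  1.58 -2.22] 0.11
[ 0.65  0.23 -0.59  2.31  1.12  0.27 -1.28] (np.float64(0.0005448575764106769), np.float64(1.9191411721456395e-06)) [0.04 0.03 0.04 0.05 0.09 0.07 0.07]
[ 0.54  0.48 -0.5   2.3   1.93  0.34 -2.06] (np.float64(7.935637752694156e-05), np.float64(9.738902716362542e-07))
```

```bash
python3 -m inch '[[-0.01,-0.019,0,0.25,-0.5,-0.5,0],[-0.01,-0.019,0,0.25,-0.5,-0.5,0],[-0.01,-0.019,0,0.25,-0.5,-0.5,0],[-0.01,-0.019,0,0.25,-0.5,-0.5,0],[-0.01,-0.019,0,0.25,-0.5,-0.5,0],[-0.01,-0.019,0,0.25,-0.5,-0.5,0],[-0.01,-0.019,0,0.25,-0.5,-0.5,0],[-0.01,-0.019,0,0.25,-0.5,-0.5,0]]' && python3 rec.py && python3 -m inch '[[-0.01,-0.019,0,0.25,-0.5,-0.5,0],[-0.01,-0.019,0,0.25,-0.5,-0.5,0],[-0.02,-0.0375,0,0.5,-1,-1,0],[-0.02,-0.0375,0,0.5,-1,-1,0],[-0.02,-0.0375,0,0.5,-1,-1,0],[-0.02,-0.0375,0,0.5,-1,-1,0],[-0.02,-0.0375,0,0.5,-1,-1,0],[-0.02,-0.0375,0,0.5,-1,-1,0]]' && python3 rec.py
```

```text
time_s: 14.6
tcp_pos: [427.3, -45.8, 308.0]
tcp_rot: [[0.707, 0.338, 0.621], [0.34, -0.933, 0.121], [0.62, 0.125, -0.774]]
force: [-1.0, 0.0, -3.4]
width: 38.7
finger_force: 63.1
[-0.218, -0.176, 0.418, 2.365, -0.563, 0.35, -0.487]
time_s: 15.6
tcp_pos: [394.6, 31.0, 373.0]
tcp_rot: [[0.849, 0.263, 0.459], [0.343, -0.934, -0.1], [0.402, 0.242, -0.883]]
force: [0.8, -0.3, -3.5]
width: 38.3
finger_force: 63.1
[0.067, -0.225, -0.326, 2.101, 0.201, 0.826, -1.615]
```

```bash
cat > next.py <<'E'
from search import *; import sys
q=np.array(json.loads(open('log.txt').readlines()[-1])[0])
for k in (0,4,9):
    a,_=run(q,[[-.02,-.0375,0,.5,-1,-1]]*k,2) if k else (q,0)
    G=goto(a,HV,RT,12); b,T=run(a,G,2); c,T2=run(b,[[0,0,0,0,0,1.2]]*9,2)
    print(k,b.round(2),np.round(T[-1][1:],3),np.abs(np.diff([t[0] for t in T],axis=0)).max().round(2),c.round(2),np.round(T2[-1][1:],3))
E
python3 next.py; python3 -c "
from plan import *
go([1.8,6,150])"
```

```text
0 [ 0.12  0.19  0.02  2.32  0.71  0.17 -0.89] [6.724 0.018] 0.1 [ 0.27  0.45 -0.13  2.29  2.12  0.18 -2.27] [0. 0.]
4 [ 0.28  0.19 -0.16  2.32  0.86  0.18 -1.03] [0.001 0.   ] 0.11 [ 0.36  0.45 -0.25  2.29  2.07  0.23 -2.21] [0. 0.]
9 [ 0.47  0.2  -0.37  2.32  0.99  0.22 -1.15] [0.002 0.   ] 0.12 [ 0.42  0.46 -0.33  2.29  2.02  0.26 -2.15] [0. 0.]
now deck [-38.4  91.7 376.1] target world [505.1 -99.3 197.2] rotvec [-0.0632 -0.0381 -0.9169] shift cm, target axes [-8.569  4.016 22.613] cur axes [-2.154 10.825 21.888] F deck [-1.  -0.  -3.5]
```

```bash
python3 -m inch '[[-0.02,-0.0375,0,0.5,-1,-1,0],[-0.02,-0.0375,0,0.5,-1,-1,0],[-0.02,-0.0375,0,0.5,-1,-1,0],[-0.02,-0.0375,0,0.5,-1,-1,0],[-0.02,-0.0375,0,0.5,-1,-1,0],[-0.02,-0.0375,0,0.5,-1,-1,0],[-0.02,-0.0375,0,0.5,-1,-1,0],[-0.02,-0.0375,0,0.5,-1,-1,0]]' && python3 rec.py; python3 -c "
from plan import *
go([1.8,6,150])"
cat > next2.py <<'E'
from search import *
q=np.array(json.loads(open('log.txt').readlines()[-1])[0]); p,R=fk(q,L)
rv=Ro.from_matrix(R.T@RT).as_rotvec(); sh=RT.T@(HV-p)/10
for nm,rows in (('rot,shift',[list(rv/10)+[0]*3]*10+[[0]*3+list(sh/10)]*10),('shift,rot',[[0]*3+list(R.T@(HV-p)/100)]*10+[list(rv/10)+[0]*3]*10)):
    b,T=run(q,rows,2); c,T2=run(b,[[0,0,0,0,0,1.2]]*9,2)
    print(nm,b.round(2),[np.round(max(t[i] for t in T),2) for i in(1,2)],np.abs(np.diff([t[0] for t in T],axis=0)).max().round(2),c.round(2),np.round(T2[-1][1:],3))
E
python3 next2.py
```

```text
time_s: 16.6
tcp_pos: [383.9, 134.4, 432.2]
tcp_rot: [[0.952, 0.206, 0.225], [0.274, -0.9, -0.34], [0.132, 0.385, -0.913]]
force: [0.3, 0.5, -3.7]
width: 38.4
finger_force: 63.1
[-0.035, 0.052, -0.773, 1.692, 0.445, 1.518, -2.174]
now deck [-47.5 185.5 449.8] target world [505.1 -99.3 197.2] rotvec [-0.0518  0.3117 -0.9024] shift cm, target axes [-17.954   4.931  29.979] cur axes [ 2.022 14.465 32.126] F deck [-1.7  0.6 -3.3]
rot,shift [ 0.17  0.19 -0.03  2.32  0.75  0.17 -0.92] [np.float64(4.99), np.float64(0.01)] 0.12 [ 0.31  0.45 -0.18  2.28  2.07  0.2  -2.21] [0. 0.]
shift,rot [ 0.6   0.22 -0.53  2.31  1.07  0.26 -1.24] [np.float64(0.0), np.float64(0.0)] 0.12 [ 0.49  0.48 -0.43  2.28  1.93  0.31 -2.06] [0. 0.]
```

```bash
python3 -m inch '[[0,0,0,0.2,1.45,3.2,0],[0,0,0,0.2,1.45,3.2,0],[0,0,0,0.2,1.45,3.2,0],[0,0,0,0.2,1.45,3.2,0],[0,0,0,0.2,1.45,3.2,0],[0,0,0,0.2,1.45,3.2,0],[0,0,0,0.2,1.45,3.2,0],[0,0,0,0.2,1.45,3.2,0]]' && python3 -m inch '[[0,0,0,0.2,1.45,3.2,0],[0,0,0,0.2,1.45,3.2,0],[0,0,0,0,0,0,0]]' && python3 rec.py; python3 -c "
from plan import *
go([1.8,6,150])"; python3 next2.py
```

```text
time_s: 17.6
tcp_pos: [480.8, -53.8, 243.9]
tcp_rot: [[0.952, 0.207, 0.226], [0.276, -0.899, -0.339], [0.133, 0.385, -0.913]]
force: [-0.3, 0.8, -4.0]
width: 38.4
finger_force: 63.1
time_s: 17.98
tcp_pos: [503.4, -102.0, 195.7]
tcp_rot: [[0.953, 0.206, 0.22], [0.273, -0.9, -0.341], [0.128, 0.385, -0.914]]
force: [-0.7, 1.0, -3.2]
width: 38.7
finger_force: 62.9
[0.274, 0.303, -0.492, 2.093, 0.795, 0.781, -2.086]
now deck [  0.4   2.9 149. ] target world [505.1 -99.3 197.2] rotvec [-0.0544  0.3157 -0.902 ] shift cm, target axes [ 0.309  0.137 -0.098] cur axes [ 0.254 -0.147 -0.194] F deck [-2.5  0.7 -2.3]
rot,shift [ 0.61  0.22 -0.55  2.31  1.08  0.27 -1.25] [np.float64(0.0), np.float64(0.0)] 0.11 [ 0.5   0.48 -0.45  2.29  1.93  0.32 -2.07] [0. 0.]
shift,rot [ 0.62  0.22 -0.56  2.31  1.09  0.27 -1.25] [np.float64(0.0), np.float64(0.0)] 0.12 [ 0.5   0.48 -0.46  2.29  1.93  0.33 -2.06] [0. 0.]
```

```bash
python3 -m inch '[[-0.0054,0.0316,-0.0902,0,0,0,0],[-0.0054,0.0316,-0.0902,0,0,0,0],[-0.0054,0.0316,-0.0902,0,0,0,0],[-0.0054,0.0316,-0.0902,0,0,0,0],[-0.0054,0.0316,-0.0902,0,0,0,0],[-0.0054,0.0316,-0.0902,0,0,0,0],[-0.0054,0.0316,-0.0902,0,0,0,0],[-0.0054,0.0316,-0.0902,0,0,0,0]]' && python3 -m inch '[[-0.0054,0.0316,-0.0902,0,0,0,0],[-0.0054,0.0316,-0.0902,0,0,0,0],[0,0,0,0,0,0,0]]' && python3 rec.py; python3 -c "
from plan import *
go([1.8,6,100])"
```

```text
time_s: 18.98
tcp_pos: [503.9, -99.0, 198.4]
tcp_rot: [[0.499, 0.747, 0.441], [0.866, -0.45, -0.217], [0.036, 0.49, -0.871]]
force: [0.0, 0.0, -3.4]
width: 38.3
finger_force: 63.1
time_s: 19.35
tcp_pos: [503.2, -100.2, 198.0]
tcp_rot: [[0.333, 0.815, 0.473], [0.943, -0.289, -0.166], [0.001, 0.502, -0.865]]
force: [-0.7, -1.6, -2.4]
width: 38.4
finger_force: 63.1
[0.534, 0.205, -0.582, 2.307, 1.082, 0.323, -1.337]
now deck [  0.9   4.5 151.5] target world [ 528.7 -107.7  153.9] rotvec [ 0.002  -0.0021  0.0013] shift cm, target axes [0.15  0.092 5.147] cur axes [0.139 0.082 5.147] F deck [-1.3 -1.8 -2. ]
```

```bash
python3 -m inch '[[0,0,0,0.15,0.09,0,0],[0,0,0,0,0,1.5,0],[0,0,0,0,0,1.5,0],[0,0,0,0,0,1.5,0],[0,0,0,0,0,1.2,0],[0,0,0,0,0,0.5,0],[0,0,0,0,0,0,0],[0,0,0,0,0,0,0]]' && python3 rec.py
python3 - <<'E'
from hand import *; import plan
c,s=look('w6'); h=hand(c,s); print(h[:3]); plan.go([1.8,6,71]); print(np.array(s['ft_torque']).round(2))
# die top centre in deck frame, and visible carriage +y end
P=cloud(c); T=(P-plan.C0)@plan.D+[0,0,40]
g=c['img'].mean(2)
m=(abs(T[...,2]-39.1)<3)&(abs(T[...,0])<45)&(T[...,1]>35)&(T[...,1]<90)
if m.sum()>30:
    m=cv2.morphologyEx(m.astype(np.uint8),cv2.MORPH_OPEN,np.ones((3,3)))>0
    print('carriage part pct',m.sum(),np.percentile(T[m],[.5,50,99.5],0).round(1))
E
```

```text
time_s: 20.35
tcp_pos: [533.5, -109.0, 144.3]
tcp_rot: [[0.333, 0.816, 0.472], [0.943, -0.289, -0.166], [0.001, 0.501, -0.866]]
force: [0.3, -0.6, -3.8]
width: 38.8
finger_force: 63.1
[0.409, 0.346, -0.449, 2.318, 1.586, 0.303, -1.824]
(np.float64(-16.355406506590793), (np.float64(0.6353978052782452), np.float64(-0.17816352916440792)), ((39.670379638671875, 76.16232299804688), 89.97059631347656))
now deck [ 1.3  6.2 89.3] target world [ 542.3 -112.6  128.8] rotvec [ 0.0008 -0.0021  0.002 ] shift cm, target axes [-0.018  0.05   1.829] cur axes [-0.022  0.048  1.829] F deck [-1.3 -0.3 -2.4]
[ 0.31  0.88 -0.01]
carriage part pct 5310 [[-31.2  35.5  36.4]
 [  1.3  54.8  39.1]
 [ 34.3  65.6  40.7]]
```

View pics/w6.png

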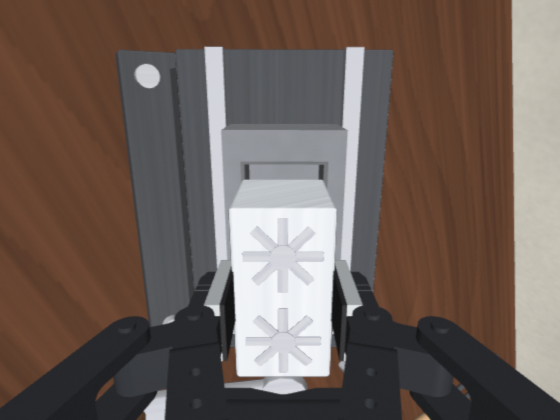

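The view shows the die (columns 235–333) centred over the pocket, whose far edge is at row 163, columns 242–327. I make a small lateral trim and then descend slowly.

```bash
python3 -m inch '[[0,0,0,0.06,0.04,0,0],[0,0,0,0,0,0.8,0],[0,0,0,0,0,0.7,0],[0,0,0,0,0,0.4,0],[0,0,0,0,0,0.3,0],[0,0,0,0,0,0.3,0],[0,0,0,0,0,0,0]]'; python3 -c "
from plan import *
go([1.8,6.6,41])"
```

```text
time_s: 21.28
tcp_pos: [546.0, -112.1, 122.7]
tcp_rot: [[0.331, 0.817, 0.473], [0.944, -0.287, -0.164], [0.002, 0.5, -0.866]]
force: [1.9, 4.3, -2.5]
width: 38.5
finger_force: 63.5
now deck [ 1.6  7.7 64. ] target world [ 556.7 -117.   102.8] rotvec [ 0.0002 -0.004   0.0032] shift cm, target axes [-0.11   0.02   2.302] cur axes [-0.119  0.019  2.302] F deck [-0.9  4.7 -2.3]
```

```bash
python3 -m inch '[[0,0,0,0.06,0,0,0],[0,0,0,0,0,0.4,0],[0,0,0,0,0,0.4,0],[0,0,0,0,0,0.4,0],[0,0,0,0,0,0.3,0],[0,0,0,0,0,0,0]]'; python3 -c "
from plan import *
go([1.8,6.6,41])"
```

```text
time_s: 22.02
tcp_pos: [552.9, -114.6, 109.3]
tcp_rot: [[0.332, 0.817, 0.472], [0.943, -0.288, -0.165], [0.001, 0.5, -0.866]]
force: [2.0, 4.5, -3.6]
width: 38.2
finger_force: 63.3
now deck [ 1.3  7.6 48.8] target world [ 556.7 -117.   102.8] rotvec [-0.0002 -0.0028  0.0026] shift cm, target axes [-0.102  0.051  0.779] cur axes [-0.104  0.051  0.779] F deck [-1.5  4.9 -3.3]
```

```bash
python3 -m inch '[[0,0,0,0,0,0.3,0],[0,0,0,0,0,0.3,0],[0,0,0,0,0,0.1,0],[0,0,0,0,0,0,0]]'; python3 -c "
from plan import *
go([1.8,6.6,41])"
```

```text
time_s: 22.52
tcp_pos: [556.1, -115.7, 103.4]
tcp_rot: [[0.332, 0.817, 0.472], [0.943, -0.288, -0.165], [0.001, 0.5, -0.866]]
force: [2.3, 5.7, -2.0]
width: 38.5
finger_force: 63.6
now deck [ 1.3  7.7 41.9] target world [ 556.7 -117.   102.8] rotvec [-0.0001 -0.0029  0.0027] shift cm, target axes [-0.109  0.053  0.094] cur axes [-0.109  0.053  0.093] F deck [-0.8  6.1 -1.9]
```

Nearly home; two more millimetres while watching the force.

```bash
python3 -m inch '[[0,0,0,0,0,0.1,0],[0,0,0,0,0,0.1,0],[0,0,0,0,0,0,0]]'; python3 -c "
from plan import *
go([1.8,6.6,41])"
```

```text
time_s: 22.9
tcp_pos: [556.5, -116.3, 102.4]
tcp_rot: [[0.332, 0.816, 0.472], [0.943, -0.288, -0.166], [0.0, 0.501, -0.866]]
force: [-8.5, 5.3, 10.3]
width: 38.7
finger_force: 65.3
now deck [ 1.3  7.2 40.9] target world [ 556.7 -117.   102.8] rotvec [ 0.0009 -0.0019  0.0029] shift cm, target axes [-0.063  0.053 -0.014] cur axes [-0.063  0.053 -0.014] F deck [-3.4  2.2 13.8]
```

```bash
python3 -m inch '[[0,0,0,0,0,0,0.5],[0,0,0,0,0,0,1],[0,0,0,0,0,0,1],[0,0,0,0,0,0,1],[0,0,0,0,0,-1.5,1],[0,0,0,0,0,-3,1],[0,0,0,0,0,-3,1],[0,0,0,0,0,0,1]]' && python3 rec.py
python3 - <<'E'
from look import *; import plan
c,s=look('w7'); plan.go([0,0,100])
P=cloud(c); n,d=plan.N,plan.N@plan.C0
T=(P-plan.C0)@plan.D+[0,0,40]
H=np.histogram(T[...,2][(abs(T[...,0])<60)&(abs(T[...,1])<110)],np.arange(-4,120,2)); print([(int(b),int(a)) for a,b in zip(*H) if a>60])
car=(abs(T[...,2]-39.1)<3)&(abs(T[...,0]-1)<36)&(T[...,1]>48)&(T[...,1]<66)
top=(abs(T[...,0]-1)<16)&(abs(T[...,1]-7)<32)&(T[...,2]>45)&(T[...,2]<70)
print('car z',np.median(T[car][:,2]),'top z',np.median(T[top][:,2]), 'plane n in deck', plan.D.T@plane(P[top&(abs(T[...,2]-np.median(T[top][:,2]))<3)])[0])
E
```

```text
time_s: 23.9
tcp_pos: [521.7, -104.2, 168.6]
tcp_rot: [[0.334, 0.815, 0.474], [0.943, -0.289, -0.167], [0.001, 0.503, -0.864]]
force: [1.1, -0.8, -0.2]
width: 85.1
finger_force: 0.0
[0.381, 0.276, -0.411, 2.315, 1.353, 0.278, -1.602]
now deck [  2.2   6.8 115.6] target world [ 525.2 -112.8  153. ] rotvec [ 0.0026 -0.0012  0.0019] shift cm, target axes [-0.68  -0.224  1.563] cur axes [-0.682 -0.229  1.561] F deck [ 0.2  0.1 -0.2]
[(-4, 897), (-2, 15863), (0, 1909), (2, 83), (4, 147), (6, 401), (8, 5416), (10, 609), (14, 114), (20, 100), (22, 167), (24, 126), (26, 85), (28, 149), (30, 174), (32, 120), (34, 122), (36, 754), (38, 7610), (40, 844), (42, 97), (44, 101), (46, 68), (48, 102), (50, 90), (52, 80), (54, 366), (56, 5932), (58, 1738), (60, 175), (62, 245), (64, 348), (66, 2711), (68, 121)]
car z 39.07804207174237 top z 57.48817197859275 plane n in deck [4.61419608e-03 2.84738165e-04 9.99989314e-01]
```

View pics/w7.png

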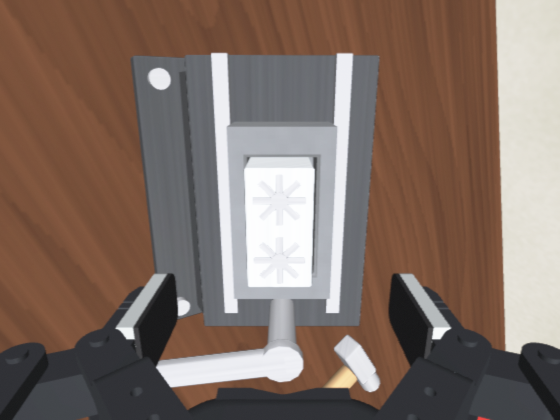

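The die stands flat in the pocket with its top 18.4 mm above the carriage, against 18 mm nominal, so it is home. Next I locate the pivot and knob.

Run:
```python
from look import *; import plan
for nm in ('w4','w5','w7','top0'):
    c=pickle.load(open(f'pics/{nm}.pkl','rb')); T=(cloud(c)-plan.C0)@plan.D+[0,0,40]; im=c['img'].astype(int)
    br=(im[...,0]-im[...,2]>60); k=br&(T[...,2]>72)&(T[...,2]<115)&(T[...,0]<-40)&(T[...,0]>-120)&(T[...,1]<-40)&(T[...,1]>-130)
    tp=k&(T[...,2]>104)
    print(nm,'knob',k.sum(),np.percentile(T[k],[2,50,98],0).round(1).tolist() if k.sum()>5 else '', 'top',tp.sum(),np.percentile(T[tp],[2,50,98],0).round(1).tolist() if tp.sum()>5 else '')
    b=(abs(T[...,2]-67.3)<3)&(T[...,0]>-70)&(T[...,0]<25)&(T[...,1]<-55)&(T[...,1]>-115)&(im.min(2)>140)
    if b.sum()>30:
        Q=T[b][:,:2]; print('  bar/pivot',b.sum(),np.percentile(Q,[1,50,99],0).round(1).tolist(), [ (x,np.round(np.percentile(Q[abs(Q[:,0]-x)<4][:,1],[3,97]),1).tolist()) for x in (-60,-50,-40,-30,-20,-10,0,8) if (abs(Q[:,0]-x)<4).sum()>8])
```

```text
w4 knob 936 [[-96.4, -102.2, 105.1], [-86.9, -92.7, 107.0], [-78.3, -83.5, 108.4]] top 936 [[-96.4, -102.2, 105.1], [-86.9, -92.7, 107.0], [-78.3, -83.5, 108.4]]
  bar/pivot 3589 [[-68.9, -97.0], [-22.8, -84.3], [13.6, -68.8]] [(-60, [-97.2, -80.9]), (-50, [-95.7, -79.6]), (-40, [-94.7, -78.1]), (-30, [-93.2, -76.8]), (-20, [-92.0, -75.6]), (-10, [-90.6, -72.3]), (0, [-92.0, -68.2]), (8, [-91.5, -69.3])]
w5 knob 791 [[-96.4, -102.1, 105.1], [-87.1, -92.5, 106.9], [-78.3, -83.6, 108.3]] top 791 [[-96.4, -102.1, 105.1], [-87.1, -92.5, 106.9], [-78.3, -83.6, 108.3]]
  bar/pivot 1055 [[-69.7, -98.2], [-53.7, -87.8], [-37.8, -78.2]] [(-60, [-97.3, -80.6]), (-50, [-96.1, -79.4]), (-40, [-94.9, -78.0])]
w7 knob 0  top 0 
  bar/pivot 3525 [[-69.1, -96.7], [-23.6, -83.4], [13.6, -68.0]] [(-60, [-97.1, -80.2]), (-50, [-95.8, -79.2]), (-40, [-94.6, -77.5]), (-30, [-93.0, -76.1]), (-20, [-91.3, -74.8]), (-10, [-90.4, -70.9]), (0, [-93.3, -67.7]), (8, [-92.1, -68.5])]
top0 knob 125 [[-96.8, -103.8, 82.5], [-83.9, -93.1, 106.8], [-77.6, -83.5, 110.6]] top 79 [[-97.3, -102.9, 104.6], [-87.2, -93.6, 108.0], [-78.1, -84.6, 110.8]]
  bar/pivot 325 [[-69.1, -97.6], [-22.6, -85.4], [13.7, -69.3]] [(-60, [-98.4, -81.1]), (-50, [-97.1, -80.1]), (-40, [-95.9, -79.2]), (-30, [-93.7, -78.2]), (-20, [-93.3, -76.8]), (-10, [-92.2, -73.2]), (0, [-93.7, -69.0]), (8, [-92.3, -69.7])]
```

```bash
cat > lev.py <<'E'
from search import *; from plan import X,Y,N
q=np.array(json.loads(open('log.txt').readlines()[-1])[0]); p,R=fk(q,L); pr=np.array(json.loads(open('log.txt').readlines()[-1])[1]); off=p-pr; print('model offset',off.round(1))
RV=np.c_[[-np.cos(-.342),-np.sin(-.342),0],Y,[0,0,-1.]]
RV[:,0]=np.cross(RV[:,1],RV[:,2]); piv=np.array([1.4,-80.9]); rad=89.4
def dk(v): return C0+D@(np.array(v)-[0,0,40])
def tcp(th,zg=92): return dk([piv[0]-rad*np.sin(th),piv[1]+rad*np.cos(th),zg])+18.7*np.array([0,0,-1])
def arc(n=12,t0=1.703,t1=0):
    P=[tcp(t) for t in np.linspace(t0,t1,n+1)]; return [[0,0,0]+list(RV.T@(b-a)/10) for a,b in zip(P,P[1:])]
if __name__=='__main__':
    sc=lambda T:([np.round(max(t[i] for t in T),3) for i in(1,2)],np.abs(np.diff([t[0] for t in T],axis=0)).max().round(2))
    for nm in (0,1):
        up=[[0,0,0,0,0,-2]]*3; a,T=run(q,up,2); print('up',a.round(2),sc(T))
        pa,Ra=fk(a,L); rv=Ro.from_matrix(Ra.T@RV).as_rotvec(); tg=tcp(1.703)+[0,0,80]+off
        seq=[[list(rv/12)+[0]*3]*12,None]
        if nm==0:
            a,T=run(a,seq[0],2); print('rot',rv.round(3),a.round(2),sc(T)); a,T=run(a,goto(a,tg,RV,8),2); print('shift',a.round(2),sc(T))
        else: a,T=run(a,goto(a,tg,RV,12),2); print('both',a.round(2),sc(T))
        a,T=run(a,[[0,0,0,0,0,2]]*4,2); print('down',a.round(2),sc(T))
        a,T=run(a,arc(),2); print('arc',a.round(2),sc(T))
    for r in arc(): print(np.round(r[3:],2).tolist())
E
python3 lev.py
```

```text
model offset [-0.  21.6  2.6]
up [ 0.58  0.14 -0.61  2.29  0.85  0.34 -1.1 ] ([np.float64(0.0), np.float64(0.0)], np.float64(0.17))
rot [ 0.414  0.412 -1.529] [ 0.93  0.56 -1.21  1.83  0.57  1.16  0.76] ([np.float64(0.008), np.float64(0.0)], np.float64(0.3))
shift [ 1.16  0.57 -1.21  2.01  0.64  1.01  0.86] ([np.float64(0.0), np.float64(0.0)], np.float64(0.03))
down [ 1.05  0.67 -1.07  2.09  0.8   0.86  0.73] ([np.float64(0.0), np.float64(0.0)], np.float64(0.04))
arc [ 0.82  0.7  -1.07  1.85  0.72  1.04  0.68] ([np.float64(0.0), np.float64(0.0)], np.float64(0.03))
up [ 0.58  0.14 -0.61  2.29  0.85  0.34 -1.1 ] ([np.float64(0.0), np.float64(0.0)], np.float64(0.17))
both [ 1.16  0.58 -1.21  2.01  0.65  1.01  0.85] ([np.float64(0.009), np.float64(0.0)], np.float64(0.33))
down [ 1.05  0.67 -1.07  2.1   0.81  0.86  0.71] ([np.float64(0.0), np.float64(0.0)], np.float64(0.04))
arc [ 0.82  0.71 -1.08  1.86  0.73  1.04  0.66] ([np.float64(0.0), np.float64(0.0)], np.float64(0.03))
[0.07, 1.27, 0.04]
[-0.09, 1.26, -0.05]
[-0.24, 1.24, -0.14]
[-0.39, 1.18, -0.23]
[-0.53, 1.11, -0.31]
[-0.66, 1.01, -0.38]
[-0.78, 0.89, -0.45]
[-0.88, 0.76, -0.51]
[-0.97, 0.6, -0.56]
[-1.03, 0.44, -0.59]
[-1.07, 0.27, -0.62]
[-1.1, 0.09, -0.63]
```

```bash
python3 -m inch '[[0,0,0,0,0,-1.5,1],[0,0,0,0,0,-1.5,1],[0,0,0,0,0,-1.5,1],[0,0,0,0,0,-1.5,0.6],[0.026,0.0258,-0.0956,0,0,0,0.6],[0.026,0.0258,-0.0956,0,0,0,0.6],[0.026,0.0258,-0.0956,0,0,0,0.6],[0.026,0.0258,-0.0956,0,0,0,0.6]]' 30 && python3 -m inch '[[0.026,0.0258,-0.0956,0,0,0,0.6],[0.026,0.0258,-0.0956,0,0,0,0.6],[0.026,0.0258,-0.0956,0,0,0,0.6],[0.026,0.0258,-0.0956,0,0,0,0.6],[0.026,0.0258,-0.0956,0,0,0,0.6],[0.026,0.0258,-0.0956,0,0,0,0.6],[0.026,0.0258,-0.0956,0,0,0,0.6],[0.026,0.0258,-0.0956,0,0,0,0.6]]' && python3 -m inch '[[0.026,0.0258,-0.0956,0,0,0,0.6],[0.026,0.0258,-0.0956,0,0,0,0.6],[0.026,0.0258,-0.0956,0,0,0,0.6],[0.026,0.0258,-0.0956,0,0,0,0.6],[0,0,0,0,0,0,0.6]]' && python3 rec.py
cat > lev2.py <<'E'
from lev import *; from station import env; import sys
s=env.observe(); pn=np.array(s['tcp_pos']); Rn=np.array(s['tcp_rot']); th=float(sys.argv[1]); up=float(sys.argv[2])
print('rotvec',Ro.from_matrix(Rn.T@RV).as_rotvec().round(4),'shift',(RV.T@(tcp(th)+[0,0,up]-pn)/10).round(2),'F tool',(RV.T@np.array(s['force'])).round(1),s['width'],s['finger_force'])
E
python3 lev2.py 1.703 80
```

```text
time_s: 24.95
tcp_pos: [493.0, -95.4, 217.7]
tcp_rot: [[-0.051, 0.918, 0.393], [0.996, 0.078, -0.053], [-0.08, 0.388, -0.918]]
force: [0.9, -0.5, -0.5]
width: 51.4
finger_force: 0.0
time_s: 25.95
tcp_pos: [493.4, -96.4, 217.5]
tcp_rot: [[-0.744, 0.655, 0.133], [0.664, 0.747, 0.035], [-0.077, 0.115, -0.99]]
force: [0.4, -0.2, 0.4]
width: 51.1
finger_force: 0.0
time_s: 26.58
tcp_pos: [494.0, -95.4, 217.5]
tcp_rot: [[-0.942, 0.337, -0.005], [0.337, 0.942, -0.0], [0.005, -0.002, -1.0]]
force: [0.5, -0.1, 0.0]
width: 51.3
finger_force: 0.0
[0.915, 0.556, -1.218, 1.825, 0.565, 1.175, 0.738]
model offset [-1.  27.   8.1]
rotvec [-0.0021 -0.005  -0.0012] shift [ 3.63 -9.87  5.37] F tool [-0.5  0.1 -0. ] 51.257722106277576 0.0
```

```bash
python3 -m inch '[[0,0,0,1.21,-3.29,1.3,0.6],[0,0,0,1.21,-3.29,1.3,0.6],[0,0,0,1.21,-3.29,1.3,0.6],[0,0,0,0,0,0,0.6],[0,0,0,0,0,0,0.6]]' && python3 lev2.py 1.703 80
python3 - <<'E'
from look import *; import plan
c,s=look('w8'); R=np.array(s['tcp_rot']);p=np.array(s['tcp_pos'])
P=cloud(c);T=(P-plan.C0)@plan.D+[0,0,40]; im=c['img'].astype(int)
k=(im[...,0]-im[...,2]>60)&(T[...,2]>72)&(T[...,2]<112)&(T[...,0]<-60)&(T[...,0]>-120)&(T[...,1]<-60)&(T[...,1]>-125)
print(k.sum(),np.percentile(T[k],[2,50,98],0).round(1).tolist()); tp=k&(T[...,2]>104); print(tp.sum(),np.percentile(T[tp],[2,50,98],0).round(1).tolist(),'tool',np.percentile((P[k]-p)@R,[2,50,98],0).round(1).tolist())
E
```

```text
time_s: 27.2
tcp_pos: [426.3, -175.3, 180.1]
tcp_rot: [[-0.942, 0.337, -0.004], [0.337, 0.942, 0.0], [0.004, -0.001, -1.0]]
force: [0.3, -0.7, 0.2]
width: 51.1
finger_force: 0.0
model offset [-1.  27.   8.1]
rotvec [-0.0011 -0.0038 -0.0014] shift [-0.07 -0.06  1.63] F tool [-0.5 -0.5 -0.2] 51.14082756485313 0.0
936 [[-96.3, -102.8, 104.4], [-86.9, -93.1, 106.9], [-78.0, -84.1, 108.4]]
921 [[-96.3, -102.8, 105.0], [-87.0, -93.7, 106.9], [-78.0, -84.1, 108.4]] tool [[-2.0, -11.3, 60.3], [6.6, -1.6, 64.7], [14.5, 7.4, 70.2]]
```

```bash
python3 -m inch '[[0,0,0,-0.07,-0.1,2,0.6],[0,0,0,0,0,2,0.6],[0,0,0,0,0,2,0.6],[0,0,0,0,0,2,0.6],[0,0,0,0,0,1.2,0.6],[0,0,0,0,0,0.4,0.6],[0,0,0,0,0,0,0.6]]' 30 && python3 lev2.py 1.703 0 && python3 -m inch '[[0,0,0,0,0,0,0],[0,0,0,0,0,0,0],[0,0,0,0,0,0,0],[0,0,0,0,0,0,0],[0,0,0,0,0,0,0]]' 30; python3 lev2.py 1.703 0
```

```text
time_s: 28.12
tcp_pos: [426.1, -176.0, 84.3]
tcp_rot: [[-0.943, 0.334, -0.005], [0.334, 0.943, 0.0], [0.005, -0.001, -1.0]]
force: [0.7, -0.8, -0.0]
width: 51.2
finger_force: 0.0
model offset [-1.  27.   8.1]
rotvec [-0.0011 -0.0046  0.0014] shift [-0.07  0.01  0.05] F tool [-0.9 -0.5  0. ] 51.20295538922555 0.0
time_s: 28.75
tcp_pos: [425.9, -176.4, 84.5]
tcp_rot: [[-0.942, 0.335, -0.005], [0.335, 0.942, -0.0], [0.004, -0.002, -1.0]]
force: [-1.8, -0.3, 6.2]
width: 20.6
finger_force: 30.1
model offset [-1.  27.   8.1]
rotvec [-0.0017 -0.0043  0.0007] shift [-0.07  0.05  0.07] F tool [ 1.6 -0.9 -6.2] 20.629070799417658 30.093217492103577
```

Gripped at 20.6 mm. I swing the first half of the arc and then check.

```bash
python3 -m inch '[[0,0,0,0.07,1.27,0.04,0],[0,0,0,-0.09,1.26,-0.05,0],[0,0,0,-0.24,1.24,-0.14,0],[0,0,0,-0.39,1.18,-0.23,0],[0,0,0,0,0,0,0]]' && python3 lev2.py 1.135 0
```

```text
time_s: 29.38
tcp_pos: [446.8, -131.1, 87.2]
tcp_rot: [[-0.943, 0.334, -0.008], [0.334, 0.943, 0.001], [0.008, -0.002, -1.0]]
force: [-4.6, 3.0, -1.0]
width: 21.1
finger_force: 30.1
model offset [-1.  27.   8.1]
rotvec [-0.0017 -0.0082  0.0017] shift [-0.27  0.04 -0.04] F tool [5.3 1.3 1. ] 21.129318184776313 30.143547356128693
```

```bash
python3 -m inch '[[0,0,0,-0.6,1.11,-0.31,0],[0,0,0,-0.73,1.01,-0.38,0],[0,0,0,-0.82,0.89,-0.45,0],[0,0,0,-0.88,0.76,-0.51,0],[0,0,0,0,0,0,0]]' && python3 lev2.py 0.568 0
```

```text
time_s: 30.0
tcp_pos: [488.9, -106.8, 104.2]
tcp_rot: [[-0.942, 0.335, -0.007], [0.335, 0.942, -0.0], [0.007, -0.003, -1.0]]
force: [-7.0, -0.9, 7.1]
width: 21.3
finger_force: 30.8
model offset [-1.  27.   8.1]
rotvec [-0.0025 -0.0065  0.0002] shift [0.02 0.09 0.01] F tool [ 6.2 -3.2 -7.1] 21.324065996899154 30.84744393825531
```

```bash
python3 -m inch '[[0,0,0,-0.97,0.62,-0.56,0],[0,0,0,-1.03,0.46,-0.59,0],[0,0,0,-1.07,0.29,-0.62,0],[0,0,0,-1.1,0.11,-0.63,0],[0,0,0,0,0,0,0]]' 40 && python3 lev2.py 0 0
```

```text
time_s: 30.62
tcp_pos: [532.7, -107.2, 128.0]
tcp_rot: [[-0.942, 0.335, -0.008], [0.335, 0.942, -0.0], [0.007, -0.003, -1.0]]
force: [-7.4, -1.6, 8.5]
width: 20.9
finger_force: 39.4
model offset [-1.  27.   8.1]
rotvec [-0.0031 -0.0074  0.    ] shift [-0.    0.06 -0.01] F tool [ 6.4 -4.  -8.5] 20.8709938710778 39.406996965408325
```

```bash
python3 -m inch '[[0,0,0,-0.17,0,-0.1,0],[0,0,0,-0.17,0,-0.1,0],[0,0,0,0,0,0,0]]' && python3 lev2.py 0 0; python3 -m inch '[[0,0,0,-0.17,0,-0.1,0],[0,0,0,0,0,0,0]]' && python3 lev2.py 0 0
```

```text
time_s: 31.0
tcp_pos: [534.8, -107.8, 129.3]
tcp_rot: [[-0.942, 0.335, -0.01], [0.335, 0.942, 0.0], [0.009, -0.003, -1.0]]
force: [-9.2, -1.2, 4.0]
width: 20.7
finger_force: 38.9
model offset [-1.  27.   8.1]
rotvec [-0.0029 -0.0092  0.0007] shift [0.22 0.05 0.12] F tool [ 8.2 -4.2 -4. ] 20.74693508153427 38.94534766674042
time_s: 31.25
tcp_pos: [536.5, -108.3, 130.4]
tcp_rot: [[-0.942, 0.335, -0.009], [0.335, 0.942, 0.0], [0.009, -0.003, -1.0]]
force: [-9.2, 0.9, 3.7]
width: 20.6
finger_force: 38.9
model offset [-1.  27.   8.1]
rotvec [-0.0028 -0.0089  0.001 ] shift [0.4  0.04 0.23] F tool [ 8.9 -2.2 -3.7] 20.602953918683003 38.868387937545776
```

```bash
python3 -m inch '[[0,0,0,0,0,0,0.6],[0,0,0,0,0,0,0.6],[0,0,0,0,0,0,0.6],[0,0,0,0,0,-2,0.6],[0,0,0,0,0,-3,0.6],[0,0,0,2,0,-3,0.6],[0,0,0,0,0,0,0.6]]'
cat > knob.py <<'E'
from look import *; import plan,sys
for nm,cam in ((sys.argv[1],'wrist'),(sys.argv[1]+'t','top')):
    c,s=look(nm,cam); P=cloud(c);T=(P-plan.C0)@plan.D+[0,0,40]; im=c['img'].astype(int)
    k=(im[...,0]-im[...,2]>60)&(T[...,2]>72)&(T[...,2]<112)&(T[...,0]<40)&(T[...,0]>-50)&(T[...,1]<50)&(T[...,1]>-30)
    tp=k&(T[...,2]>103); print(cam,k.sum(),tp.sum(),np.percentile(T[tp],[2,50,98],0).round(1).tolist() if tp.sum()>5 else '')
    b=(abs(T[...,2]-67.3)<3)&(abs(T[...,0])<30)&(T[...,1]<0)&(T[...,1]>-110)&(im.min(2)>120); Q=T[b]
    print(' bar',b.sum(),[(y,np.round(np.percentile(Q[abs(Q[:,1]-y)<4][:,0],[3,97]),1).tolist()) for y in (-80,-60,-50,-40,-30,-20,-10) if (abs(Q[:,1]-y)<4).sum()>6])
E
python3 knob.py w9
```

```text
time_s: 32.12
tcp_pos: [521.0, -100.3, 214.2]
tcp_rot: [[-0.943, 0.333, -0.001], [0.333, 0.943, -0.001], [0.001, -0.001, -1.0]]
force: [0.8, -0.9, -0.2]
width: 50.8
finger_force: 0.0
wrist 925 925 [[-9.9, -0.5, 105.4], [-0.6, 8.8, 106.9], [8.2, 17.6, 108.3]]
 bar 3701 [(-80, [-10.8, 14.7]), (-60, [-7.3, 9.8]), (-50, [-7.3, 9.2]), (-40, [-8.1, 9.1]), (-30, [-8.1, 9.0]), (-20, [-8.2, 8.4]), (-10, [-8.8, 8.3])]
top 36 36 [[-11.0, 0.1, 105.7], [-5.1, 7.6, 108.0], [-1.5, 16.3, 111.3]]
 bar 0 []
```

View pics/w9.png

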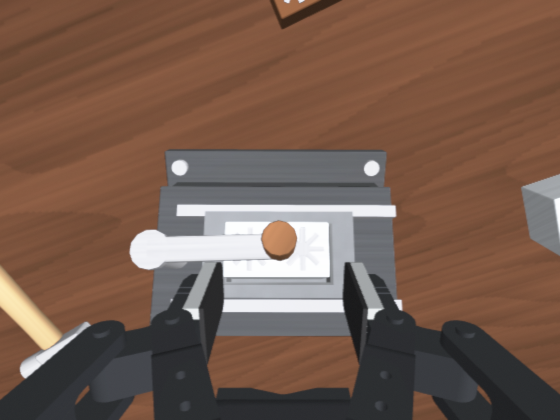

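The picture shows the bar lying over the die with the knob at (279,240) and the pivot at (150,250). It measures about 0.03 rad short of shut, because the pads slipped along the knob. I will push the last few millimetres with closed fingers from the low side.

Run:
```python
from lev import *; from station import env
s=env.observe(); pn=np.array(s['tcp_pos']); rim=dk([-11.8,8.8,107])
t=rim+RV[:,0]*30+np.array([0,0,-16]); print('rim',rim.round(1),'shift',(RV.T@(t-pn)/10).round(2))
```

```text
model offset [-1.  27.   8.1]
rim [515.2 -99.9 153.2] shift [ 3.58 -0.01  7.45]
```

```bash
python3 -m inch '[[0,0,0,1.8,0,0,0],[0,0,0,1.8,0,0,0],[0,0,0,0,0,0,0],[0,0,0,0,0,2.5,0],[0,0,0,0,0,2.5,0],[0,0,0,0,0,2.4,0],[0,0,0,-0.8,0,0,0],[0,0,0,0,0,0,0]]' 20 && python3 -m inch '[[0,0,0,-0.3,0,0,0],[0,0,0,-0.3,0,0,0],[0,0,0,0,0,0,0]]'; python3 lev2.py 0 0
```

```text
time_s: 33.22
tcp_pos: [495.2, -92.2, 137.5]
tcp_rot: [[-0.942, 0.335, -0.004], [0.335, 0.942, 0.001], [0.004, -0.0, -1.0]]
force: [-0.7, 0.4, 1.3]
width: -0.0
finger_force: 0.0
time_s: 33.6
tcp_pos: [499.6, -94.2, 137.3]
tcp_rot: [[-0.942, 0.335, -0.005], [0.335, 0.942, 0.0], [0.004, -0.001, -1.0]]
force: [-0.4, 0.6, 0.6]
width: 0.1
finger_force: 0.0
model offset [-1.  27.   8.1]
rotvec [-0.0012 -0.0045  0.0007] shift [-3.56 -0.04  0.92] F tool [ 0.6  0.4 -0.6] 0.08379288433394788 0.0
```

```bash
for i in 1 2 3 4; do :; done; python3 -m inch '[[0,0,0,-0.25,0,0,0],[0,0,0,-0.25,0,0,0],[0,0,0,0,0,0,0]]' | grep -E 'tcp_pos|force:'; python3 -m inch '[[0,0,0,-0.2,0,0,0],[0,0,0,0,0,0,0]]' | grep -E 'tcp_pos|force:'; python3 -m inch '[[0,0,0,-0.15,0,-0.05,0],[0,0,0,0,0,0,0]]' | grep -E 'tcp_pos|force:'
```

```text
tcp_pos: [504.1, -95.8, 136.9]
force: [-0.6, -0.5, -1.0]
finger_force: 0.0
tcp_pos: [505.5, -96.3, 136.8]
force: [-1.4, 0.5, 1.1]
finger_force: 0.7
tcp_pos: [506.8, -96.6, 137.3]
force: [-3.7, 1.6, 1.4]
finger_force: 2.0
```

Contact at last (about 4 N). I keep pushing in small steps until the stop.

```bash
python3 -m inch '[[0,0,0,-0.15,0,-0.08,0],[0,0,0,0,0,0,0]]' | grep -E 'tcp_pos|force:'; python3 -m inch '[[0,0,0,-0.15,0,-0.08,0],[0,0,0,0,0,0,0]]' | grep -E 'tcp_pos|force:'; python3 -m inch '[[0,0,0,-0.15,0,-0.08,0],[0,0,0,0,0,0,0]]' | grep -E 'tcp_pos|force:'
```

```text
tcp_pos: [508.2, -97.0, 138.2]
force: [-4.4, 2.8, 2.2]
finger_force: 2.7
tcp_pos: [508.4, -97.1, 138.4]
force: [-7.3, 4.2, -0.3]
finger_force: 4.1
tcp_pos: [508.5, -97.2, 138.6]
force: [-8.8, 5.5, -3.4]
finger_force: 5.5
```

```bash
python3 -m inch '[[0,0,0,-0.3,0,-0.1,0],[0,0,0,0,0,0,0],[0,0,0,0,0,0,0]]' | grep -E 'tcp_pos|force:'; python3 -m inch '[[0,0,0,-0.3,0,-0.1,0],[0,0,0,0,0,0,0],[0,0,0,0,0,0,0]]' | grep -E 'tcp_pos|force:';  python3 -m inch '[[0,0,0,2,0,0,0],[0,0,0,1.5,0,0,0],[0,0,0,0,0,-3,0],[0,0,0,0,0,-3,0.6],[0,0,0,-1.5,0,-2,0.6],[0,0,0,0,0,0,0.6]]' | grep -E 'time|tcp_pos|force:'; python3 knob.py w10
```

```text
tcp_pos: [508.8, -97.3, 138.7]
force: [-15.5, 9.8, -5.9]
finger_force: 8.9
tcp_pos: [509.0, -97.5, 138.8]
force: [-22.0, 12.8, -5.4]
finger_force: 12.4
time_s: 36.72
tcp_pos: [500.5, -94.2, 223.3]
force: [-0.1, 0.3, 0.7]
finger_force: 0.0
wrist 814 814 [[-7.1, -0.0, 105.2], [1.7, 8.8, 107.0], [10.9, 17.6, 108.5]]
 bar 2725 [(-80, [-10.7, 14.5]), (-60, [-7.2, 6.1]), (-50, [-7.2, 2.5]), (-40, [-7.2, -5.5]), (-30, [-7.1, 10.3]), (-20, [-7.0, 10.3]), (-10, [-7.1, 10.3])]
top 0 0 
 bar 0 []
```

The lever is at its stop: the knob and pivot are in line and the bar is parallel to deck y. I move clear, check the bystanders and hand in.

```bash
python3 -m inch '[[0,0,0,2,0,-2,0.6],[0,0,0,2,0,-2,0.6],[0,0,0,0,2,-2,0.6],[0,0,0,0,0,0,0.6]]' | grep -E 'time|tcp_pos|^force'
python3 - <<'E'
from look import *
c,s=look('end','scene'); o=pickle.load(open('pics/scene0.pkl','rb'))
for nm,(x0,y0,x1,y1) in dict(sq=(368,225,415,270),rd=(395,170,432,208),ham=(85,228,165,340)).items():
    print(nm,np.abs(c['img'][y0:y1,x0:x1].astype(int)-o['img'][y0:y1,x0:x1]).mean().round(1))
cv2.imwrite('pics/end_c.png',cv2.resize(c['img'][130:310,150:440,::-1],None,fx=2.5,fy=2.5))
E
```

```text
time_s: 37.33
tcp_pos: [468.2, -60.4, 282.4]
force: [-0.6, 0.3, -0.8]
sq 2.3
rd 2.3
ham 2.8
```

View pics/end_c.png

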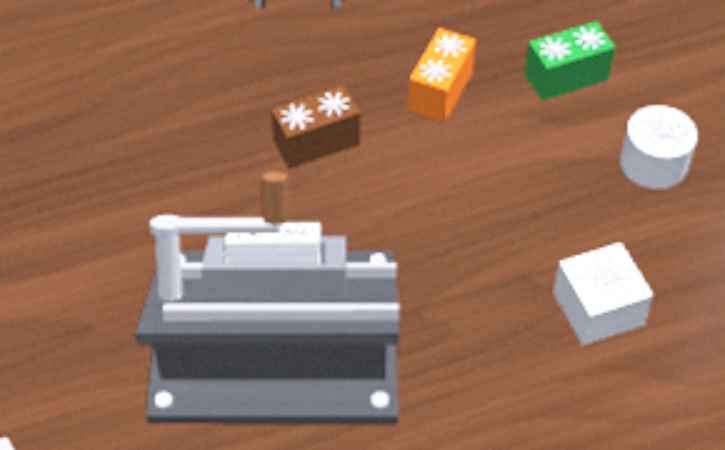

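The die is seated with the bar across it and the knob at (274,197) in the crop. The other dies are where they were.

```bash
python3 -c "
from station import env
print(env.close_job())"
```

```text
the job is handed in; nothing more can be done
None
```

The oblong die is fully home in the pocket, pattern up, with the lever pushed to its stop across it; the other dies and the hammer are where they were, and I handed the job in at about 37 s with the arm clear.

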